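Comb wafer rolls into a fluted tray

ROBOT

A 6-joint arm with a two-finger parallel gripper is mounted at the origin on the work surface. World frame = base frame: x ahead of the robot, y to its left, z up, the work surface at z = 0. Lengths are in m, angles in rad, forces in N, time in s.
With the tool pointing down it reaches from about 0.35 to 0.775 m from the base axis. Payload 7.3 kg.
Tool frame: the origin (TCP) lies midway between the tips of the shut fingers; the grasp point (between the pads) lies 19 mm behind it (robot.grip_depth is the z of the grasp point in the tool frame, in m); z points along the fingers, y is the line along which they close (so a half turn about z gives the same grasp; the last joint's range is limited). The gripper opens to 92 mm and grips with 3 to 60 N. Pads are 19 mm wide; open, the fingers measure 130 mm over their backs; the gripper's body (75 mm by 190 mm) begins 47 mm behind the grasp point.
Start: joints at [0.96, 0.342, 1.524, -0, 1.275, -0.146], TCP at [0.235, 0.469, 0.227] pointing down, gripper open.
Joint ranges: [-2.53, 2.53], [-0.77, 2.02], [0.04, 2.7], [-1, 4.14], [0.28, 2.66], [-3.11, 3.11]. Speed limits (rad/s): [2.57, 2.57, 3.14, 3.14, 3.14, 3.14].

INTERFACE

Orientations are given as [roll, pitch, yaw] about the fixed x, y, z axes, in that order (R = Rz(yaw) Ry(pitch) Rx(roll)).
In Python, from cell import robot, viewer gives the robot as it stands.
- The arm moves only by the tool step_arm, never from a script. Its argument "increments" is a list of rows, each an object with "delta_pos": the shift along the tool's x, y, z in cm, a list of three; "dr": the turn, a rotation vector about the tool's x, y, z in degrees, a list of three; "fingers": the closure, from -1 (fully open) to 1 (shut), so that 0 is half open. In form: [{"delta_pos": [tx, ty, tz], "dr": [wx, wy, wz], "fingers": fingers}, ...]. A call has exactly 5 rows; each row is the pose to reach, as a shift and turn from the pose commanded when the call began, along the tool's axes at that moment; what a row does not reach only later rows make up. A row lasts 1/8 s, in which the tool goes at most 62.5 mm and 10.7 degrees, less where a joint would pass 70% of its speed; a pose out of reach is approached as far as the arm can. A call with a gripper value outside its range is refused whole. The fingers move at their own pace and stop on an object; "newtons" is the grip in N (left out, the last holds). Time passes only in rows, so rows that repeat a pose let the fingers close, or fill a call up. It gives the time, the measured TCP pose, the force, the opening and the grip force at its end, in the units of the state.
- robot.observe(): the state, without advancing time (a new reading comes with each control period).
- viewer.read_camera(name): name is "side" or "top" or "wrist"; returns the picture (420x560x3 uint8, red, green, blue); there is no depth.
- viewer.camera_params(name): a dict with "K" (3x3 intrinsics, pixels), "T" (4x4, takes a point from camera to world coordinates). Camera axes: x right, y down, z forward; pixel columns grow to the right and rows downward; lengths in m; the calibration is good to about 2 mm. A picture is of the moment at which its call begins: read the wrist's pose just before it. camera_params takes no time and is no camera call; for the wrist camera it gives the pose at the moment of the call.
- robot.hand_in(): hands the job in; it is judged then, once.
The state is a dict: "time": time; "qpos": joint angles; "qvel": joint speeds; "joint_efforts": joint torques, N m; "tool_pos": TCP position; "tool_rot": TCP orientation; "contact_force": force on the tool from outside, world axes, zero at the start; "torque": the same for the moment, N m; "opening": finger opening in m; "grip_force": force on a finger pad.
Only numpy, scipy, OpenCV 4.12 (cv2) and the standard library are available. Lean on these libraries where they do the work, as an engineer would, in place of code of your own. Each camera call takes 0.05 s, during which the arm holds its last target. There are 200 camera calls.

TASK

Take the wooden rake from its rest and comb it through the fluted tray until every wafer roll lies parallel, down in a flute of its own; only then lay the rake back on its rest, tines in the dish and handle in the saddle. The wafer rolls are fragile and freshly glazed: comb gently, touch them only with the rake, keep them all in the tray, and leave the bowl, tub, brush and yellow box alone.

Things in the scene. Friction and masses are not known exactly. Their poses are not given: they have to be found in the camera images.
- tray: fixed silvery fluted tray, 242 mm (its x) by 162 mm (its y); origin at the middle of its underside, on the table, z up. Inside 231 by 150 mm, with seven straight flutes along its y, centred at x = -72, -48, -24, 0, 24, 48 and 72 mm, each 19 mm wide and 17 mm deep, floors 4 mm above the table. Walls all round 33 mm high with a bead to 37 mm
- tray_ridge (a point): middle of the tray at the height of the ridge tops, 21 mm above the table. Ridges are 5 mm thick, round-topped; a flat land of the same height, 30 mm wide, lies at either x end (86 to 115 mm from the middle). A seated wafer roll has its centre 12 mm above the table, its top 1 mm under the ridge tops; one loose on the ridges has its centre at 29 mm
- rake: loose wooden rake, about 0.1 kg: crosshead 126 mm long (its y), 16 mm square, with nine flat-ended 5 mm square tines 14 mm apart (112 mm overall), pointing straight down; origin at the middle of the row of tine tips, z up. Its flat-sided level handle, 16 mm wide, 20 mm high, runs from the head along -x to x = -173 mm, centre line 50 mm above the tips. Starts lying on the rest
- rake_handle (a point): point on the rake handle's centre line, 55 mm behind the row of tines, good to grip across the 16 mm width and near the balance point; held loosely, the head tilts up in the hand when a roll resists
- rake_end (a point): point on the underside of the rake handle, 120 mm behind the row of tines and 40 mm above the tine tips, where it lies in the saddle
- rest: fixed white ceramic utensil rest; origin on the table under the middle of its drip dish. The dish is 74 mm (x) by 166 mm (y) outside with a 4 mm wall, floor 4 mm and rim 9 mm above the table. The saddle, a 14 mm thick upright 120 mm from the dish's middle towards -x, has its bed 44 mm above the table and two horns up to 58 mm, with 52 mm between them (y).
- wafer_a: rolled wafer stick, light tan with a brown spiral stripe, slick with glaze; 130 mm long, 16 mm across, about 16 g, fragile; origin at its middle, its y axis along its length. Starts lying askew on top of the tray's ridges.
- wafer_b: rolled wafer stick, light tan with a brown spiral stripe, slick with glaze; 130 mm long, 16 mm across, about 16 g, fragile; origin at its middle, its y axis along its length. Starts lying askew on top of the tray's ridges.
- wafer_c: rolled wafer stick, light tan with a brown spiral stripe, slick with glaze; 130 mm long, 16 mm across, about 16 g, fragile; origin at its middle, its y axis along its length. Starts lying askew on top of the tray's ridges.
- wafer_d: rolled wafer stick, light tan with a brown spiral stripe, slick with glaze; 130 mm long, 16 mm across, about 16 g, fragile; origin at its middle, its y axis along its length. Starts already seated in a flute.
- wafer_e: rolled wafer stick, light tan with a brown spiral stripe, slick with glaze; 130 mm long, 16 mm across, about 16 g, fragile; origin at its middle, its y axis along its length. Starts already seated in a flute.
- bowl: white bowl 140 mm across, 55 mm high, with a blue and a red spatula in it standing to 85 mm; origin under its middle. Bystander; it and the rest trade sides of the tray.
- tub: clear plastic tub of blue glaze, 95 by 125 by 55 mm high, origin under its middle. Bystander.
- brush: paint brush with black handle, 190 mm, lying on the table. Bystander.
- bagbox: yellow and blue carton, 75 by 190 by 85 mm high, origin under its middle. Bystander.
Not all that is in view belongs to the job. Several things have the shape of the rake; the one meant has the colours described above.

How it is judged:
On the way, in this order (a step that is already met when the one before it is completed fails the run):
1. the rake is lifted off its rest by the gripper (z of rake in the frame of rest above 0.03 m and contact force between the fingers and rake above 1 N), for 0.2 s.
2. all five wafer rolls lie seated in the flutes, with the rake still in the gripper (z of wafer_a in the frame of tray between 0.008 and 0.0155 m and angle between the y axis of each of wafer_a, wafer_b, wafer_c, wafer_d, wafer_e and the y axis of tray, either way round below 0.07 rad and x of wafer_a in the frame of tray between -0.08 and 0.08 m and z of wafer_b in the frame of tray between 0.008 and 0.0155 m and x of wafer_b in the frame of tray between -0.08 and 0.08 m and z of wafer_c in the frame of tray between 0.008 and 0.0155 m and x of wafer_c in the frame of tray between -0.08 and 0.08 m and z of wafer_d in the frame of tray between 0.008 and 0.0155 m and x of wafer_d in the frame of tray between -0.08 and 0.08 m and z of wafer_e in the frame of tray between 0.008 and 0.0155 m and x of wafer_e in the frame of tray between -0.08 and 0.08 m and contact force between the fingers and rake above 1 N), for 0.2 s.
At the end, for the whole second after the job is handed in: All five wafer rolls rest down in flutes (centre under 15.5 mm above the tray's underside, within 0.07 rad of the flutes) and the released rake rests with its tines in the dish (row within 34 mm in x, 30 mm in y of its middle, tips under 10 mm up) and its handle on the saddle's bed (z of wafer_a in the frame of tray between 0.008 and 0.0155 m and angle between the y axis of each of wafer_a, wafer_b, wafer_c, wafer_d, wafer_e and the y axis of tray, either way round below 0.07 rad and x of wafer_a in the frame of tray between -0.08 and 0.08 m and z of wafer_b in the frame of tray between 0.008 and 0.0155 m and x of wafer_b in the frame of tray between -0.08 and 0.08 m and z of wafer_c in the frame of tray between 0.008 and 0.0155 m and x of wafer_c in the frame of tray between -0.08 and 0.08 m and z of wafer_d in the frame of tray between 0.008 and 0.0155 m and x of wafer_d in the frame of tray between -0.08 and 0.08 m and z of wafer_e in the frame of tray between 0.008 and 0.0155 m and x of wafer_e in the frame of tray between -0.08 and 0.08 m and x of rake in the frame of rest between -0.034 and 0.034 m and y of rake in the frame of rest between -0.03 and 0.03 m and z of rake in the frame of rest between -0.002 and 0.01 m and y of rake_end in the frame of rest between -0.028 and 0.028 m and z of rake_end in the frame of rest between 0.04 and 0.05 m and linear speed of each of wafer_a, wafer_b, wafer_c, wafer_d, wafer_e, rake below 0.02 m/s); the robot touches nothing.
It fails at once if a wafer roll is touched by the gripper or arm (contact force between any of the fingers, the arm and wafer_a above 0.3 N or contact force between any of the fingers, the arm and wafer_b above 0.3 N or contact force between any of the fingers, the arm and wafer_c above 0.3 N or contact force between any of the fingers, the arm and wafer_d above 0.3 N or contact force between any of the fingers, the arm and wafer_e above 0.3 N).
It fails at once if a wafer roll is crushed: pressed by the rake with more than 15 N (contact force between rake and wafer_a above 15 N or contact force between rake and wafer_b above 15 N or contact force between rake and wafer_c above 15 N or contact force between rake and wafer_d above 15 N or contact force between rake and wafer_e above 15 N).
It fails at once if a wafer roll leaves the tray ((x of wafer_a in the frame of tray above 0.126 m or x of wafer_a in the frame of tray below -0.126 m or y of wafer_a in the frame of tray above 0.085 m or y of wafer_a in the frame of tray below -0.085 m) or (x of wafer_b in the frame of tray above 0.126 m or x of wafer_b in the frame of tray below -0.126 m or y of wafer_b in the frame of tray above 0.085 m or y of wafer_b in the frame of tray below -0.085 m) or (x of wafer_c in the frame of tray above 0.126 m or x of wafer_c in the frame of tray below -0.126 m or y of wafer_c in the frame of tray above 0.085 m or y of wafer_c in the frame of tray below -0.085 m) or (x of wafer_d in the frame of tray above 0.126 m or x of wafer_d in the frame of tray below -0.126 m or y of wafer_d in the frame of tray above 0.085 m or y of wafer_d in the frame of tray below -0.085 m) or (x of wafer_e in the frame of tray above 0.126 m or x of wafer_e in the frame of tray below -0.126 m or y of wafer_e in the frame of tray above 0.085 m or y of wafer_e in the frame of tray below -0.085 m)).
It fails at once if the bowl, tub, brush or yellow box is shifted by more than 20 mm (distance of any of bowl, tub, brush, bagbox from where it was at the start of the episode above 0.02 m).
It also fails if it takes over 58 s, if anything falls off the work surface, if the arm or the gripper's body presses on something with over 40 N, if the wrist force passes 120 N, or if a joint passes its speed limit or range.

## Working session

There is one attempt and no reset: what is moved stays moved. The work goes in short steps, Python scripts to look and compute and a tool call to move; the robot and the scene stay as the last step left them, time stands still between calls to the robot, and variables do not carry over. Pictures are saved under pics/ and viewed, at most 13 in all, crops included, and the job is handed in when it is done.

Besides the shell and the picture viewer there is one more tool, called after ">>>" as name(argument=value, ...) on one line, values as JSON. step_arm: Moves the arm, as the interface text tells. Its arguments: {"type":"object","properties":{"increments":{"type":"array"},"newtons":{"type":"number"}},"required":["increments"]}

```bash
ls; mkdir -p pics; python3 - <<'E'
from cell import robot, viewer
import cv2,numpy as np
for n in("top","side"):
    p=viewer.read_camera(n);cv2.imwrite(f"pics/{n}0.png",p[:,:,::-1])
    c=viewer.camera_params(n);print(n,np.round(c["K"],1).tolist(),np.round(c["T"],3).tolist())
print(robot.observe())
E
```

```text
pics
top [[423.9, 0.0, 275.7], [0.0, 423.9, 213.0], [0.0, 0.0, 1.0]] [[0.05, -0.978, 0.205, 0.28], [-0.999, -0.048, 0.016, 0.009], [-0.006, -0.205, -0.979, 1.128], [0.0, 0.0, 0.0, 1.0]]
side [[484.1, 0.0, 279.6], [0.0, 484.1, 202.9], [0.0, 0.0, 1.0]] [[0.955, -0.198, 0.222, 0.155], [-0.297, -0.614, 0.731, -1.155], [-0.008, -0.764, -0.645, 1.079], [0.0, 0.0, 0.0, 1.0]]
{'time': 0.1, 'qpos': array([ 9.59973990e-01,  3.42671510e-01,  1.52491105e+00,  1.79660420e-05,
        1.27540803e+00, -1.46025054e-01]), 'qvel': array([-0.000568  , -0.00253666, -0.00205691,  0.00011582, -0.00205059,
       -0.00144542]), 'joint_efforts': array([ 1.34099646e-03, -4.32004201e+01, -2.44696158e+01,  7.18691759e-02,
        5.26249164e-02, -2.49855373e-05]), 'tool_pos': array([0.23510493, 0.46901233, 0.22610853]), 'tool_rot': array([-3.14021209e+00, -2.20407136e-04,  2.67678998e+00]), 'contact_force': array([-0.09237419,  0.71282438, -0.39814921]), 'torque': array([-0.00925508,  0.00781254, -0.00055019]), 'grip_force': 0.0, 'opening': 0.09173257025193124}
```

View pics/top0.png

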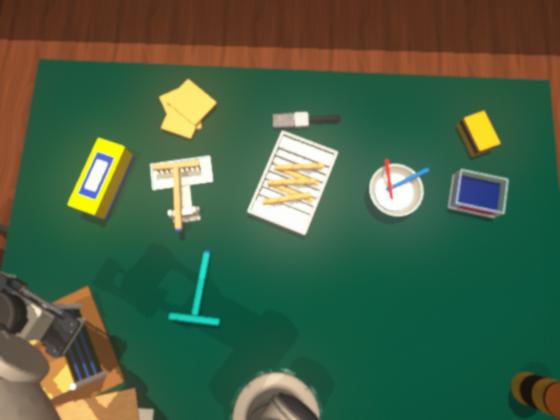

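View pics/side0.png

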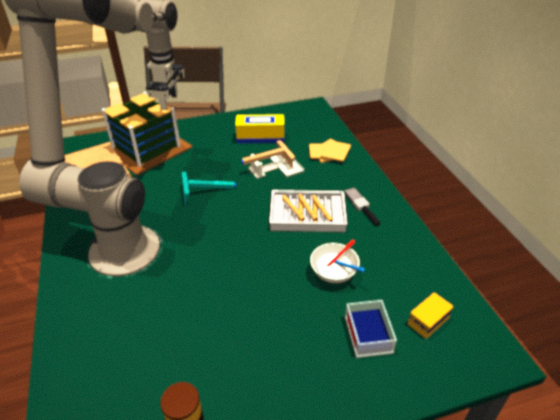

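The top view shows the rake with its head at about (178,167) and handle end at (180,230). The tray is centred near (293,183) with three askew rolls, and the brush lies at (305,120). I'll enlarge this area and measure it.

```bash
cat > h.py <<'E'
from cell import robot, viewer
import cv2,numpy as np
from scipy.spatial.transform import Rotation as R
def ray(cam,uv,z,c=None):
    c=c or viewer.camera_params(cam);T=np.array(c["T"])
    uv=np.atleast_2d(np.array(uv,float));d=np.c_[uv,np.ones(len(uv))]@np.linalg.inv(c["K"]).T@T[:3,:3].T
    return T[:3,3]+d*((z-T[2,3])/d[:,2])[:,None]
def proj(cam,P,c=None):
    c=c or viewer.camera_params(cam);T=np.array(c["T"])
    q=(np.atleast_2d(P)-T[:3,3])@T[:3,:3]@np.array(c["K"]).T
    return q[:,:2]/q[:,2:]
E
python3 - <<'E'
from h import *
im=cv2.imread("pics/top0.png")
cv2.imwrite("pics/crop.png",cv2.resize(im[125:240,145:345],None,fx=4,fy=4,interpolation=cv2.INTER_CUBIC))
hsv=cv2.cvtColor(im,cv2.COLOR_BGR2HSV)
w=((hsv[...,1]<70)&(hsv[...,2]>90)).astype(np.uint8)
m=np.zeros_like(w);m[120:245,225:350]=1
# tray hull
cs,_=cv2.findContours(cv2.morphologyEx(w*m,cv2.MORPH_CLOSE,np.ones((7,7))),0,1)
c=max(cs,key=cv2.contourArea);r=cv2.minAreaRect(ray("top",c[:,0],.037)[:,:2].astype(np.float32)*1000);print("tray",r)
m=np.zeros_like(w);m[150:192,146:216]=1
cs,_=cv2.findContours(w*m,0,1);pts=np.vstack(cs)[:,0]
r=cv2.minAreaRect(ray("top",pts,.009)[:,:2].astype(np.float32)*1000);print("dish",r)
wood=((hsv[...,0]>8)&(hsv[...,0]<25)&(hsv[...,1]>90)&(hsv[...,2]>120)).astype(np.uint8)
m=np.zeros_like(w);m[178:232,165:195]=1
ys,xs=np.nonzero(wood*m);P=ray("top",np.c_[xs,ys],.060)[:,:2]
vx=cv2.fitLine(P.astype(np.float32),cv2.DIST_HUBER,0,.001,.001).ravel();print("handle",vx,P.min(0),P.max(0),np.degrees(np.arctan2(vx[1],vx[0])))
m=np.zeros_like(w);m[155:178,148:205]=1
ys,xs=np.nonzero(wood*m);print(len(xs));r=cv2.minAreaRect(ray("top",np.c_[xs,ys],.038)[:,:2].astype(np.float32)*1000);print("head",r)
E
```

```text
tray ((616.8710327148438, -19.051910400390625), (199.2081756591797, 321.724609375), 77.6950912475586)
dish ((609.9073486328125, 291.89691162109375), (102.38528442382812, 176.85382080078125), 11.827942848205566)
handle [0.9909518  0.13421819 0.5156235  0.28245986] [0.45165264 0.26425023] [0.58474404 0.29738168] 7.7134132
322
head ((613.0927124023438, 300.3455810546875), (41.452571868896484, 121.77417755126953), 9.42894172668457)
```

View pics/crop.png

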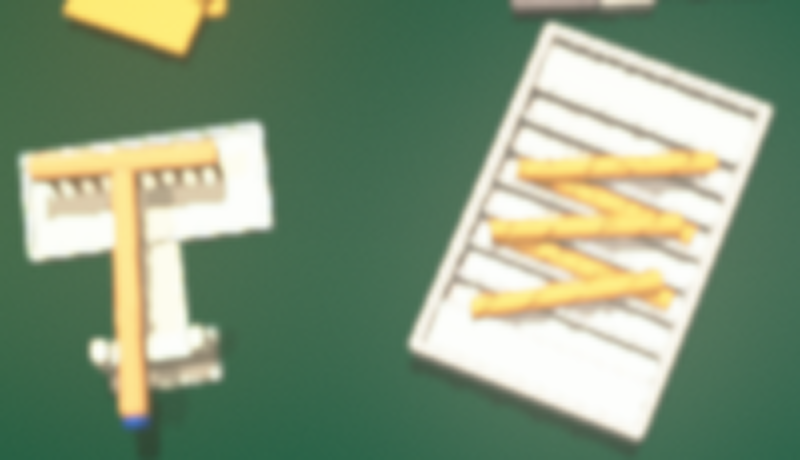

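The enlarged crop shows the tray corners at about (548,22), (773,106), (640,440) and (410,348). The dish corners are at about (22,155), (262,122), (272,226) and (33,262). Three loose rolls lie across the flutes, with seated rolls showing between them. The rake lies off-centre in the dish.

```bash
python3 - <<'E'
from h import *
f=lambda p:np.array(p,float)/4+[145,125]
def rect(p,z):
    P=ray("top",f(p),z)[:,:2];print("  sides",[round(float(np.linalg.norm(P[i]-P[i-1])),3) for i in range(4)]);return P
T=rect([(548,22),(773,106),(640,440),(410,348)],.037)
c=T.mean(0);ax=(T[0]+T[1]-T[2]-T[3]);a=np.arctan2(ax[1],ax[0]);print("tray",c,np.degrees(a))
M=np.array([[np.cos(a),np.sin(a)],[-np.sin(a),np.cos(a)]])
for n,p,z in[("w1",[(520,169),(717,160)],.029),("w2",[(494,232),(692,233)],.029),("w3",[(475,306),(660,284)],.029),("s1",[(565,186),(690,237)],.012),("s2",[(548,248),(670,300)],.012)]:
    P=ray("top",f(p),z)[:,:2];print(n,np.round((P-c)@M.T*1000).tolist(),"L",np.linalg.norm(P[0]-P[1]))
D=rect([(22,155),(262,122),(272,226),(33,262)],.009)
cd=D.mean(0);ax=(D[0]+D[1]-D[2]-D[3]);b=np.arctan2(ax[1],ax[0]);print("dish",cd,np.degrees(b))
H=ray("top",f([(120,175),(133,418)]),.064)[:,:2];print("handle",H,np.degrees(np.arctan2(*(H[0]-H[1])[::-1])))
e=ray("top",f([(30,166),(217,152)]),.062)[:,:2];print("head top ends",e,np.linalg.norm(e[0]-e[1]), e.mean(0),np.degrees(np.arctan2(*(e[0]-e[1])[::-1]))-90)
E
```

```text
sides [0.246, 0.164, 0.247, 0.162]
tray [ 0.59685473 -0.01649807] -19.154966684646535
w1 [[21.0, 61.0], [76.0, -60.0]] L 0.1337236397501635
w2 [[-27.0, 61.0], [22.0, -63.0]] L 0.13306188472701216
w3 [[-79.0, 53.0], [-19.0, -56.0]] L 0.12436318698605692
s1 [[26.0, 30.0], [24.0, -62.0]] L 0.09252567983954046
s2 [[-19.0, 25.0], [-22.0, -65.0]] L 0.09017626301892677
  sides [0.078, 0.167, 0.076, 0.165]
dish [0.61476865 0.29080795] 10.906787652935849
handle [[0.60826608 0.29599711]
 [0.44755402 0.27173789]] 8.583898921855132
head top ends [[0.61219226 0.35645618]
 [0.6277615  0.23411063]] 0.12333221239308288 [0.61997688 0.29528341] 7.252267637637246
```

>>> step_arm(increments=[{"delta_pos": [-6,-0.2,0],"dr": [0,0,-7],"fingers": -1},{"delta_pos": [-12,-0.4,0],"dr": [0,0,-14],"fingers": -1},{"delta_pos": [-18,-0.6,1],"dr": [0,0,-21],"fingers": -1},{"delta_pos": [-24,-0.8,3],"dr": [0,0,-28],"fingers": -1},{"delta_pos": [-30,-1.1,6],"dr": [0,0,-34.6],"fingers": -1}])

```text
time: 0.72
tool_pos: [0.4963, 0.3264, 0.1688]
tool_rot: [3.141, 0.001, -2.999]
contact_force: [-0.2, 0.0, -0.8]
opening: 0.0917
grip_force: 0.0
```

```bash
cat >> h.py <<'E'
# tray, rest from the top view
TC=np.array([.5969,-.0165]);TA=np.radians(-19.15);DC=np.array([.6148,.2908]);DA=np.radians(10.9)
GR=0.055
def to(x,y,z,yaw,pr=True):
    "TCP target (tool down, handle direction yaw deg) -> tool deltas cm, turn deg"
    s=robot.observe();Rm=R.from_euler("xyz",s["tool_rot"]).as_matrix()
    d=Rm.T@(np.array([x,y,z])-s["tool_pos"])*100
    Rt=R.from_euler("xyz",[np.pi,0,np.radians(yaw)+np.pi]).as_matrix()
    w=R.from_matrix(Rm.T@Rt).as_rotvec(degrees=True)
    print("d",np.round(d,2),"dr",np.round(w,1),"from",np.round(s["tool_pos"],4),np.round(np.degrees(s["tool_rot"]),1),"t",s["time"],"q",np.round(s["qpos"],2))
E
python3 - <<'E'
from h import *
to(.5655,.288,.035,8.2)
E
```

```text
d [-6.29 -4.79 13.39] dr [ 0.   0.1 -0. ] from [0.4963 0.3264 0.1688] [ 1.800e+02  1.000e-01 -1.718e+02] t 0.725 q [ 0.45  0.52  1.41  0.    1.21 -1.26]
```

>>> step_arm(increments=[{"delta_pos": [-3,-2.4,3],"dr": [0,0,0],"fingers": -1},{"delta_pos": [-6.1,-4.7,7],"dr": [0,0,0],"fingers": -1},{"delta_pos": [-6.1,-4.7,11],"dr": [0,0,0],"fingers": -1},{"delta_pos": [-6.1,-4.7,13.4],"dr": [0,0,0],"fingers": -1},{"delta_pos": [-6.1,-4.7,13.4],"dr": [0,0,0],"fingers": 0.3}], newtons=40)

```text
time: 1.35
tool_pos: [0.5597, 0.2886, 0.0326]
tool_rot: [-3.141, -0.005, -3.003]
contact_force: [-0.0, -0.2, 0.6]
opening: 0.0856
grip_force: 0.0
```

```bash
python3 - <<'E'
from h import *
p=viewer.read_camera("wrist");cv2.imwrite("pics/w1.png",p[:,:,::-1]);to(.5655,.288,.035,8.2)
E
```

```text
d [-0.45 -0.18 -0.05] dr [-0.  -0.1 -0.2] from [0.5608 0.2892 0.0345] [-1.80e+02 -1.00e-01 -1.72e+02] t 1.4 q [ 0.35  0.73  1.43  0.    0.99 -1.36]
```

View pics/w1.png

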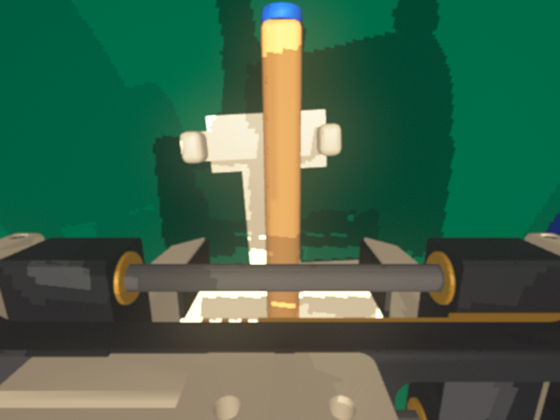

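The wrist view shows the handle at column 282, running straight between the open fingers, so I'll close on it and lift.

>>> step_arm(increments=[{"delta_pos": [-0.4,-0.15,0],"dr": [0,0,0],"fingers": 1},{"delta_pos": [-0.4,-0.15,0],"dr": [0,0,0],"fingers": 1},{"delta_pos": [-0.4,-0.15,0],"dr": [0,0,0],"fingers": 1},{"delta_pos": [-0.4,-0.15,0],"dr": [0,0,0],"fingers": 1},{"delta_pos": [-0.4,-0.15,0],"dr": [0,0,0],"fingers": 1}], newtons=55)

```text
time: 2.02
tool_pos: [0.5654, 0.2884, 0.0353]
tool_rot: [3.142, 0.0, -3.002]
contact_force: [0.1, -1.3, 0.7]
opening: 0.0321
grip_force: 0.0
```

>>> step_arm(increments=[{"delta_pos": [-0.4,-0.15,0],"dr": [0,0,0],"fingers": 1},{"delta_pos": [-0.4,-0.15,-1],"dr": [0,0,0],"fingers": 1},{"delta_pos": [-0.4,-0.15,-3.5],"dr": [0,0,0],"fingers": 1},{"delta_pos": [-0.4,-0.15,-6.5],"dr": [0,0,0],"fingers": 1},{"delta_pos": [-0.4,-0.15,-9],"dr": [0,0,0],"fingers": 1}])

```text
time: 2.65
tool_pos: [0.5699, 0.2875, 0.127]
tool_rot: [3.141, 0.001, -3.003]
contact_force: [-0.1, -0.2, -0.6]
opening: 0.0158
grip_force: 55.0
```

```bash
python3 - <<'E'
from h import *
to(.5655,.288,.035,8.2);print(robot.observe()["grip_force"],robot.observe()["opening"])
p=viewer.read_camera("top");cv2.imwrite("pics/t1.png",p[:,:,::-1])
cv2.imwrite("pics/t1c.png",cv2.resize(p[110:260,120:350,::-1],None,fx=3.4,fy=3.4,interpolation=cv2.INTER_CUBIC))
E
```

```text
d [0.44 0.11 9.2 ] dr [ 0.   0.1 -0.2] from [0.5699 0.2875 0.127 ] [ 1.80e+02  1.00e-01 -1.72e+02] t 2.65 q [ 0.35  0.63  1.32  0.    1.18 -1.36]
54.99979555606842 0.015838489849488248
```

View pics/t1c.png

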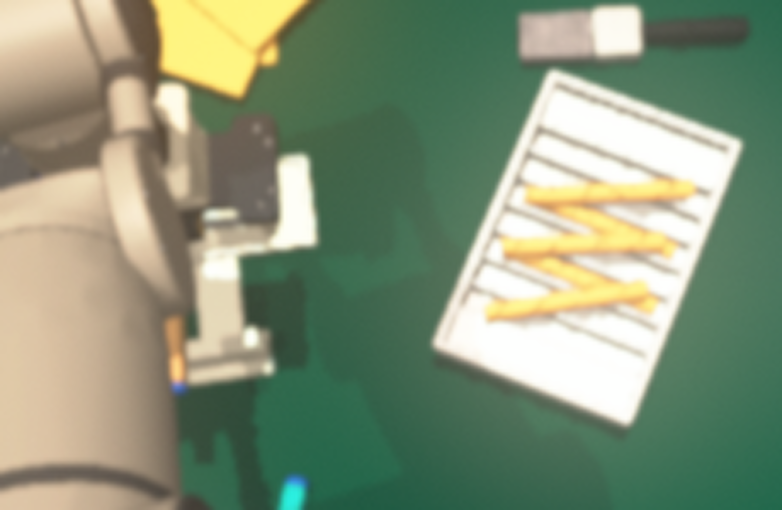

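The top view shows the rake lifted and hidden under the gripper, with the tray unchanged. I'll find where along the handle I gripped from the blue end in the wrist view, and check the tines in the side view.

```bash
python3 - <<'E'
from h import *
c=viewer.camera_params("wrist");s=robot.observe();p=viewer.read_camera("wrist")[:,:,::-1].copy();cv2.imwrite("pics/w2.png",p)
h=cv2.cvtColor(p,cv2.COLOR_BGR2HSV);m=(h[...,0]>100)&(h[...,0]<130)&(h[...,1]>150)&(h[...,2]>90);m[:,:240]=0;m[:,320:]=0;m[60:]=0
ys,xs=np.nonzero(m);print("blue",ys.min(),ys.max(),xs.min(),xs.max())
Rm=R.from_euler("xyz",s["tool_rot"]).as_matrix()
for v in(ys.min(),ys.max()):
  for z in(.029,.009):
    q=ray("wrist",[xs.mean(),v],s["tool_pos"][2]+z,c)[0];print(v,z,Rm.T@(q-s["tool_pos"]))
sd=viewer.read_camera("side")[:,:,::-1]
cv2.imwrite("pics/s1.png",cv2.resize(sd[90:240,200:360],None,fx=4,fy=4,interpolation=cv2.INTER_CUBIC))
# predicted pixels (full image): tines' ends for row 53mm ahead
g=s["tool_pos"]+[0,0,.019];a=np.radians(8.0);d=np.array([np.cos(a),np.sin(a),0]);n=np.array([-np.sin(a),np.cos(a),0])
o=g+.053*d-[0,0,.05]
print((proj("side",[o+.056*n,o,o-.056*n])-[200,90])*4)
E
```

```text
blue 0 2 264 303
0 0.029 [ 0.11637314 -0.00081424 -0.02978354]
0 0.009 [ 0.12405506 -0.00114215 -0.00983514]
2 0.029 [ 0.1157179  -0.00081727 -0.02977914]
2 0.009 [ 0.12329735 -0.00114564 -0.00983006]
[[319.83540762 169.41419971]
 [345.63525086 198.35782739]
 [372.57496155 228.58021863]]
```

View pics/s1.png

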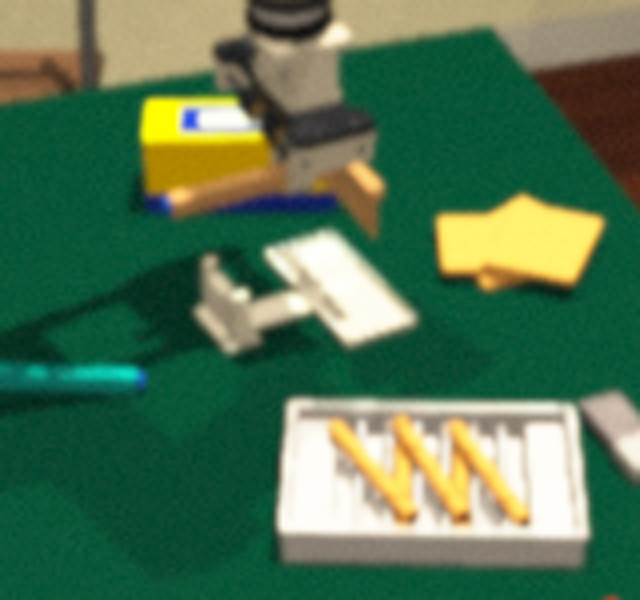

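The side crop shows the rake level in the gripper. The near tine tip is at about (375,235), against a prediction of (372,228), so the grip model (row 53 mm ahead, tips 31 mm below the TCP) holds. Next is the move over the tray, between the first two loose rolls.

```bash
cat >> h.py <<'E'
GR=.053
def row(x,th,tip,y=0):
    "row middle at tray x,y (mm), turned th deg from the flutes, tips at height tip mm"
    c,s=np.cos(TA),np.sin(TA);yaw=TA+np.radians(th)
    p=TC+np.array([c*x-s*y,s*x+c*y])/1000-GR*np.array([np.cos(yaw),np.sin(yaw)])
    to(p[0],p[1],tip/1000+.0313,np.degrees(yaw))
E
python3 - <<'E'
from h import *
row(23,23,70);row(23,23,25);row(47,24.4,25)
E
```

```text
d [  4.84 -31.17   2.51] dr [0.1 0.2 4.1] from [0.5704 0.2878 0.1268] [ 180.     0.2 -172. ] t 2.8 q [ 0.35  0.63  1.33  0.    1.18 -1.36]
d [  4.86 -31.17   7.01] dr [0.1 0.2 4.1] from [0.5704 0.2878 0.1268] [ 180.     0.2 -172. ] t 2.8 q [ 0.35  0.63  1.33  0.    1.18 -1.36]
d [  2.73 -32.4    7.01] dr [0.  0.2 2.7] from [0.5704 0.2878 0.1268] [ 180.     0.2 -172. ] t 2.8 q [ 0.35  0.63  1.33  0.    1.18 -1.36]
```

>>> step_arm(increments=[{"delta_pos": [0.9,-6,0],"dr": [0,0,0.8],"fingers": 1},{"delta_pos": [1.9,-12,0],"dr": [0,0,1.6],"fingers": 1},{"delta_pos": [2.8,-18,0.5],"dr": [0,0,2.4],"fingers": 1},{"delta_pos": [3.7,-24,1],"dr": [0,0,3.2],"fingers": 1},{"delta_pos": [4.7,-30,1.8],"dr": [0,0,4],"fingers": 1}])

```text
time: 3.42
tool_pos: [0.5638, -0.0179, 0.1059]
tool_rot: [3.141, -0.001, -3.073]
contact_force: [0.2, 0.7, -0.6]
opening: 0.0156
grip_force: 55.0
```

>>> step_arm(increments=[{"delta_pos": [0.2,-1.2,0.7],"dr": [0,0,0],"fingers": 1},{"delta_pos": [0.2,-1.2,0.7],"dr": [0,0,0],"fingers": 1},{"delta_pos": [0.2,-1.2,0.7],"dr": [0,0,0],"fingers": 1},{"delta_pos": [0.2,-1.2,0.7],"dr": [0,0,0],"fingers": 1},{"delta_pos": [0.2,-1.2,0.7],"dr": [0,0,0],"fingers": 1}])

```text
time: 4.05
tool_pos: [0.5636, -0.0272, 0.1003]
tool_rot: [3.142, 0.0, -3.071]
contact_force: [-0.5, -0.7, -1.4]
opening: 0.0155
grip_force: 55.0
```

```bash
python3 - <<'E'
from h import *
sd=viewer.read_camera("side")[:,:,::-1]
cv2.imwrite("pics/s2.png",cv2.resize(sd[150:250,250:370],None,fx=6,fy=6,interpolation=cv2.INTER_CUBIC))
row(23,23,25);row(47,24.4,25)
s=robot.observe();g=s["tool_pos"]+[0,0,.019];a=s["tool_rot"][2]+np.pi;d=np.array([np.cos(a),np.sin(a),0]);n=np.array([-np.sin(a),np.cos(a),0])
o=g+.053*d-[0,0,.0503];print((proj("side",[o+.056*n,o,o-.056*n])-[250,150])*6)
E
```

```text
d [-0.21 -0.04  4.4 ] dr [0.  0.  0.2] from [ 0.5636 -0.0274  0.1003] [ 180.    0. -176.] t 4.1 q [-0.18  0.54  1.58  0.    1.02 -1.83]
d [-2.42 -1.11  4.4 ] dr [ 0.   0.  -1.2] from [ 0.5636 -0.0274  0.1003] [ 180.    0. -176.] t 4.1 q [-0.18  0.54  1.58  0.    1.02 -1.83]
[[343.88598278 232.08800796]
 [385.49292702 291.50457229]
 [429.25828819 354.00345186]]
```

View pics/s2.png

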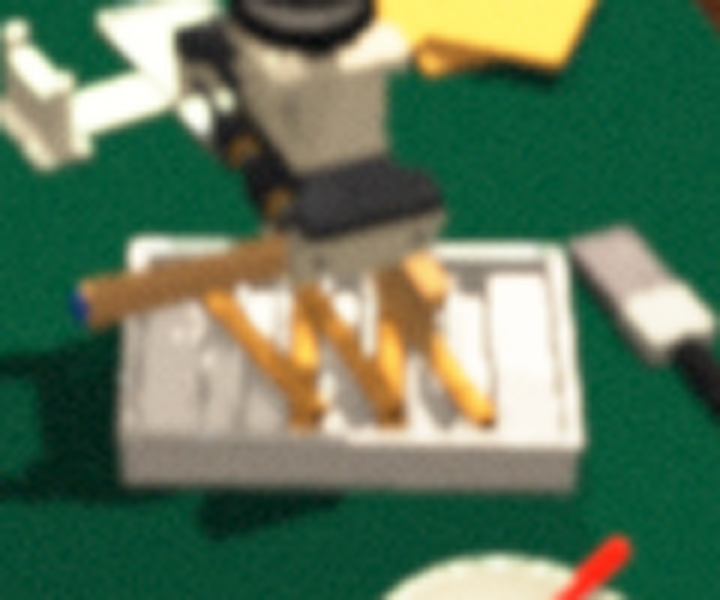

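The side crop shows the rake hovering with its near tip at about (429,354), over the gap between the rolls whose near ends are at (390,410) and (485,415). I'll lower it and push the first roll evenly outward.

>>> step_arm(increments=[{"delta_pos": [-0.1,0,1.5],"dr": [0,0,0],"fingers": 1},{"delta_pos": [-0.2,0,3],"dr": [0,0,0],"fingers": 1},{"delta_pos": [-0.2,0,4],"dr": [0,0,0],"fingers": 1},{"delta_pos": [-0.2,0,4.4],"dr": [0,0,0],"fingers": 1},{"delta_pos": [-0.5,-0.15,4.4],"dr": [0,0,0],"fingers": 1}])

```text
time: 4.72
tool_pos: [0.5656, -0.0287, 0.0566]
tool_rot: [3.14, -0.006, -3.072]
contact_force: [-16.9, 2.7, 18.1]
opening: 0.0155
grip_force: 55.0
```

>>> step_arm(increments=[{"delta_pos": [-0.4,-0.2,0],"dr": [0,0,-0.3],"fingers": 1},{"delta_pos": [-0.8,-0.4,0],"dr": [0,0,-0.6],"fingers": 1},{"delta_pos": [-1.2,-0.6,0],"dr": [0,0,-0.9],"fingers": 1},{"delta_pos": [-1.6,-0.8,0],"dr": [0,0,-1.2],"fingers": 1},{"delta_pos": [-1.9,-0.95,0],"dr": [0,0,-1.2],"fingers": 1}])

```text
time: 5.35
tool_pos: [0.5806, -0.0349, 0.0567]
tool_rot: [3.136, -0.016, -3.051]
contact_force: [-16.7, 4.4, 12.0]
opening: 0.0157
grip_force: 55.2
```

>>> step_arm(increments=[{"delta_pos": [0,0,0],"dr": [0,0,0],"fingers": 1},{"delta_pos": [0.3,0,0],"dr": [0,0,0],"fingers": 1},{"delta_pos": [0.5,0,-1],"dr": [0,0,0],"fingers": 1},{"delta_pos": [0.5,0,-2.5],"dr": [0,0,0],"fingers": 1},{"delta_pos": [0.5,0,-4],"dr": [0,0,0],"fingers": 1}])

```text
time: 5.98
tool_pos: [0.5837, -0.0383, 0.0973]
tool_rot: [-3.141, 0.001, -3.052]
contact_force: [0.4, 0.2, -1.3]
opening: 0.0155
grip_force: 55.0
```

```bash
cat >> h.py <<'E'
def tray(P):
    c,s=np.cos(TA),np.sin(TA);return (np.array(P)[...,:2]-TC)@np.array([[c,s],[-s,c]]).T*1000
def rolls(cam,z=.029,save=None,show=True):
    "orange blobs inside the tray: axis ends in tray mm"
    p=viewer.read_camera(cam)[:,:,::-1]
    if save: cv2.imwrite(f"pics/{save}.png",p)
    h=cv2.cvtColor(p,cv2.COLOR_BGR2HSV);m=((h[...,0]>5)&(h[...,0]<28)&(h[...,1]>85)&(h[...,2]>70)).astype(np.uint8)
    cx,sx=np.cos(TA),np.sin(TA);q=[[sxx*116,sy*77] for sxx,sy in((-1,-1),(1,-1),(1,1),(-1,1))]
    W=[np.r_[TC+np.array([cx*a-sx*b,sx*a+cx*b])/1000,.033] for a,b in q]
    k=np.zeros_like(m);cv2.fillPoly(k,[proj(cam,W).astype(np.int32)],1)
    n,l,st,_=cv2.connectedComponentsWithStats(m*k)
    for i in range(1,n):
        if st[i,4]<25: continue
        ys,xs=np.nonzero(l==i);P=tray(ray(cam,np.c_[xs,ys],z)).astype(np.float32)
        (c0,c1),(a,b),t=cv2.minAreaRect(P);v=cv2.boxPoints(((c0,c1),(a,b),t))
        e=[(v[0]+v[1])/2,(v[2]+v[3])/2] if np.linalg.norm(v[0]-v[1])<np.linalg.norm(v[1]-v[2]) else [(v[1]+v[2])/2,(v[3]+v[0])/2]
        e=sorted([np.round(x).tolist() for x in e],key=lambda x:x[1])
        print(cam,"blob",st[i,4],"ends",e,"w",round(min(a,b)),"ctr",round(c0),round(c1))
E
python3 - <<'E'
from h import *
rolls("top",save="t2");rolls("side",save="s3");row(102,0,60);row(102,0,25)
E
```

```text
side blob 916 ends [[-117.0, 4.0], [85.0, 17.0]] w 156 ctr -16 10
d [-5.87  0.06  0.75] dr [-0.   0.3 24.3] from [ 0.5848 -0.0384  0.0985] [-179.9    0.3 -174.8] t 6.075 q [-0.2   0.57  1.52  0.    1.04 -1.86]
d [-5.85  0.06  4.25] dr [-0.   0.3 24.3] from [ 0.5848 -0.0384  0.0985] [-179.9    0.3 -174.8] t 6.075 q [-0.2   0.57  1.52  0.    1.04 -1.86]
```

Lowering met about 18 N, which I didn't expect, so I'll look.

```bash
python3 - <<'E'
import cv2
a=cv2.imread("pics/s3.png")[155:240,255:355];b=cv2.imread("pics/t2.png")[120:245,230:345]
a=cv2.resize(a,(700,595),interpolation=cv2.INTER_CUBIC)
cv2.imwrite("pics/s3c.png",a)
E
```

```text
(no output)
```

View pics/s3c.png

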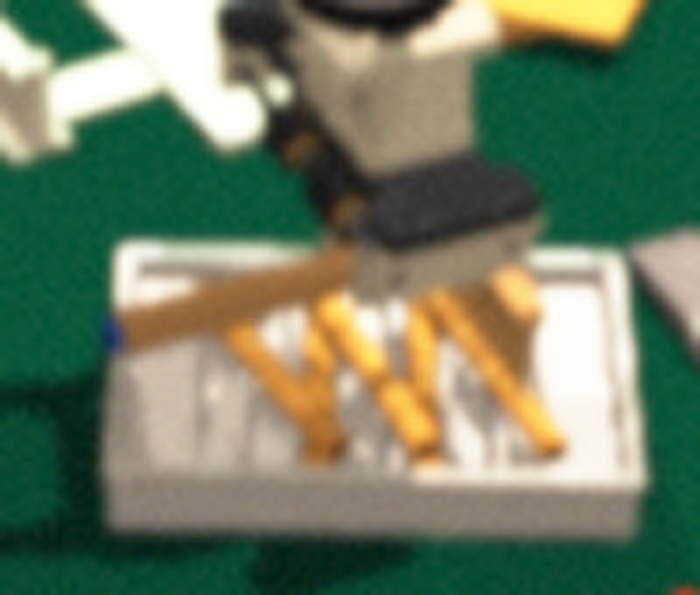

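The side crop shows the first roll pushed outward, with its near end now at (550,440), and the others unmoved. The load suggests the tips hang about 4–5 mm lower than I modelled, so they rode on the ridges. I'll calibrate the tip height by touching down on the outer land, where I go next anyway.

>>> step_arm(increments=[{"delta_pos": [-1.5,0,0],"dr": [0,0,5],"fingers": 1},{"delta_pos": [-3,0,0],"dr": [0,0,11],"fingers": 1},{"delta_pos": [-4.5,-0.1,0],"dr": [0,0,18],"fingers": 1},{"delta_pos": [-6.2,-0.1,0],"dr": [0,0,24.3],"fingers": 1},{"delta_pos": [-6.2,-0.1,1],"dr": [0,0,24.3],"fingers": 1}])

```text
time: 6.7
tool_pos: [0.6462, -0.0335, 0.0861]
tool_rot: [3.141, 0.002, 2.809]
contact_force: [-0.6, -0.9, -1.0]
opening: 0.0154
grip_force: 55.0
```

>>> step_arm(increments=[{"delta_pos": [0,0,0.7],"dr": [0,0,0],"fingers": 1},{"delta_pos": [0,0,1.4],"dr": [0,0,0],"fingers": 1},{"delta_pos": [0,0,1.9],"dr": [0,0,0],"fingers": 1},{"delta_pos": [0,0,1.9],"dr": [0,0,0],"fingers": 1},{"delta_pos": [0,0,1.9],"dr": [0,0,0],"fingers": 1}])

```text
time: 7.32
tool_pos: [0.6452, -0.0335, 0.0674]
tool_rot: [3.141, 0.001, 2.808]
contact_force: [0.1, -0.4, -0.2]
opening: 0.0155
grip_force: 55.0
```

```bash
python3 - <<'E'
from h import *
row(106,0,30);print(robot.observe()["contact_force"],robot.observe()["torque"])
E
```

```text
d [-0.18  0.02  0.61] dr [0. 0. 0.] from [ 0.6452 -0.0335  0.0674] [180.    0.  160.9] t 7.325 q [-0.17  0.71  1.36  0.    1.07 -1.41]
[ 0.05736673 -0.35810341 -0.18931579] [-0.00318856 -0.02824489 -0.01225646]
```

>>> step_arm(increments=[{"delta_pos": [-0.1,0,0.2],"dr": [0,0,0],"fingers": 1},{"delta_pos": [-0.2,0,0.4],"dr": [0,0,0],"fingers": 1},{"delta_pos": [-0.2,0,0.6],"dr": [0,0,0],"fingers": 1},{"delta_pos": [-0.2,0,0.7],"dr": [0,0,0],"fingers": 1},{"delta_pos": [-0.2,0,0.7],"dr": [0,0,0],"fingers": 1}])

```text
time: 7.95
tool_pos: [0.6469, -0.0341, 0.06]
tool_rot: [3.142, -0.0, 2.808]
contact_force: [1.2, -0.2, -1.1]
opening: 0.0153
grip_force: 55.0
```

>>> step_arm(increments=[{"delta_pos": [0,0,0.1],"dr": [0,0,0],"fingers": 1},{"delta_pos": [0,0,0.2],"dr": [0,0,0],"fingers": 1},{"delta_pos": [0,0,0.2],"dr": [0,0,0],"fingers": 1},{"delta_pos": [0,0,0.2],"dr": [0,0,0],"fingers": 1},{"delta_pos": [0,0,0.2],"dr": [0,0,0],"fingers": 1}])

```text
time: 8.57
tool_pos: [0.647, -0.0341, 0.0582]
tool_rot: [3.141, 0.0, 2.808]
contact_force: [0.1, 0.8, 0.3]
opening: 0.0154
grip_force: 55.0
```

>>> step_arm(increments=[{"delta_pos": [0,0,0.1],"dr": [0,0,0],"fingers": 1},{"delta_pos": [0,0,0.2],"dr": [0,0,0],"fingers": 1},{"delta_pos": [0,0,0.2],"dr": [0,0,0],"fingers": 1},{"delta_pos": [0,0,0.2],"dr": [0,0,0],"fingers": 1},{"delta_pos": [0,0,0.2],"dr": [0,0,0],"fingers": 1}])

```text
time: 9.2
tool_pos: [0.6469, -0.034, 0.0571]
tool_rot: [3.141, 0.0, 2.808]
contact_force: [-2.7, 0.7, 5.9]
opening: 0.0157
grip_force: 55.0
```

Touchdown on the 21 mm land came at TCP z = 0.0574, so the tips are 36.4 mm below the TCP. I'll rise to 23–24 mm and pull the first roll's outer end inward.

>>> step_arm(increments=[{"delta_pos": [0,0,-0.35],"dr": [0,0,0],"fingers": 1},{"delta_pos": [0.3,0,-0.35],"dr": [0,0,0],"fingers": 1},{"delta_pos": [0.8,0,-0.35],"dr": [0,0,0],"fingers": 1},{"delta_pos": [1.3,0,-0.35],"dr": [0,0,0],"fingers": 1},{"delta_pos": [1.8,0,-0.35],"dr": [0,0,0],"fingers": 1}])

```text
time: 9.82
tool_pos: [0.6295, -0.028, 0.0595]
tool_rot: [3.142, -0.0, 2.808]
contact_force: [0.1, -0.1, -0.2]
opening: 0.0152
grip_force: 55.0
```

>>> step_arm(increments=[{"delta_pos": [0.5,0,0],"dr": [0,0,0],"fingers": 1},{"delta_pos": [1,0,0],"dr": [0,0,0],"fingers": 1},{"delta_pos": [1.5,0,0],"dr": [0,0,0],"fingers": 1},{"delta_pos": [2,0,0],"dr": [0,0,0],"fingers": 1},{"delta_pos": [2.5,0,0],"dr": [0,0,0],"fingers": 1}])

```text
time: 10.45
tool_pos: [0.606, -0.0199, 0.0596]
tool_rot: [3.141, 0.0, 2.808]
contact_force: [-0.2, 0.4, -0.6]
opening: 0.0156
grip_force: 55.0
```

```bash
sed -i 's/+.0313/+.0364/' h.py; python3 - <<'E'
from h import *
print(robot.observe()["contact_force"]);row(58.5,0,23.5)
rolls("top",save="t3");rolls("side",save="s4")
# side view: orange columns along near tray edge y=-60 and y=-30, z .029/.012
p=cv2.imread("pics/s4.png");h=cv2.cvtColor(p,cv2.COLOR_BGR2HSV)
c,s=np.cos(TA),np.sin(TA)
for y in(-55,-45,-35,-20,-5):
  for z in(.029,.012):
    X=np.arange(-110,111,2);W=np.c_[TC[0]+(c*X-s*y)/1000,TC[1]+(s*X+c*y)/1000,np.full(len(X),z)]
    q=np.rint(proj("side",W)).astype(int);v=h[q[:,1],q[:,0]]
    print(y,z,"".join("#" if (5<a<28 and b>105 and e>70) else "." for a,b,e in v))
E
```

```text
[-0.15727561  0.43780269 -0.62837081]
d [ 0.42  0.02 -0.03] dr [0. 0. 0.] from [ 0.606  -0.0199  0.0596] [180.    0.  160.9] t 10.45 q [-0.16  0.66  1.49  0.    0.99 -1.4 ]
side blob 821 ends [[-108.0, 3.0], [78.0, 11.0]] w 148 ctr -15 7
-55 0.029 .......................................##########..............########....###########.........................
-55 0.012 ...............................................................................................................
-45 0.029 .......................................##########.............########################.........................
-45 0.012 .......................................#######...................#####.........................................
-35 0.029 .....................................##########............######################....#.........................
-35 0.012 .......................................##########...............########...############........................
-20 0.029 ...............................################..........#######################.....###.......................
-20 0.012 .....................................##########..............#######################.##........................
-5 0.029 ...........................####################.....###########################.....########...................
-5 0.012 ................................###############..........#########################....#........................
```

The side profile puts the first roll's near end at x ≈ 50. I'll finish the pull, lift and retreat for an unobstructed top view.

>>> step_arm(increments=[{"delta_pos": [0.2,0,0],"dr": [0,0,0],"fingers": 1},{"delta_pos": [0.45,0,0],"dr": [0,0,0],"fingers": 1},{"delta_pos": [0.45,0,0],"dr": [0,0,0],"fingers": 1},{"delta_pos": [0.1,0,0],"dr": [0,0,0],"fingers": 1},{"delta_pos": [0,0,-1.5],"dr": [0,0,0],"fingers": 1}])

```text
time: 11.18
tool_pos: [0.6059, -0.02, 0.0741]
tool_rot: [-3.141, -0.002, 2.808]
contact_force: [0.7, -0.8, -0.2]
opening: 0.0154
grip_force: 55.0
```

>>> step_arm(increments=[{"delta_pos": [2,0,-4],"dr": [0,0,0],"fingers": 1},{"delta_pos": [6,0,-6],"dr": [0,0,0],"fingers": 1},{"delta_pos": [11,0,-6],"dr": [0,0,0],"fingers": 1},{"delta_pos": [15,0,-6],"dr": [0,0,0],"fingers": 1},{"delta_pos": [17,0,-6],"dr": [0,0,0],"fingers": 1}])

```text
time: 11.8
tool_pos: [0.4442, 0.0363, 0.1358]
tool_rot: [3.141, 0.001, 2.808]
contact_force: [0.4, 0.5, -0.4]
opening: 0.0157
grip_force: 55.0
```

```bash
cat >> h.py <<'E'
def prof(cam,save=None,zs=(.029,),ys=(-60,-45,-30,-15,0,15,30,45,60)):
    p=viewer.read_camera(cam)[:,:,::-1]
    if save: cv2.imwrite(f"pics/{save}.png",p)
    h=cv2.cvtColor(cv2.resize(p,None,fx=4,fy=4,interpolation=cv2.INTER_CUBIC),cv2.COLOR_BGR2HSV);c,s=np.cos(TA),np.sin(TA)
    for y in ys:
      for z in zs:
        X=np.arange(-114,115,3);W=np.c_[TC[0]+(c*X-s*y)/1000,TC[1]+(s*X+c*y)/1000,np.full(len(X),z)]
        q=np.rint(proj(cam,W)*4+1.5).astype(int);v=h[q[:,1],q[:,0]]
        t="".join("#" if (5<a<28 and b>105 and e>70) else "." for a,b,e in v)
        r=[];i=0
        while i<len(t):
            j=i
            while j<len(t) and t[j]==t[i]:j+=1
            if t[i]=="#":r.append(f"{X[i]}..{X[j-1]}")
            i=j
        print(cam,y,z,r)
E
python3 - <<'E'
from h import *
rolls("top",save="t4");prof("top");prof("side",save="s5");row(-25,23,60)
E
```

```text
top blob 391 ends [[35.0, -70.0], [10.0, 61.0]] w 39 ctr 23 -4
top blob 28 ends [[-33.0, -60.0], [-16.0, -58.0]] w 12 ctr -24 -59
top -60 0.029 ['-30..-21', '18..30', '36..51']
top -45 0.029 ['15..48']
top -30 0.029 ['12..42']
top -15 0.029 ['27..36']
top 0 0.029 ['0..3', '21..33']
top 15 0.029 ['18..30']
top 30 0.029 ['18..27']
top 45 0.029 ['15..27']
top 60 0.029 ['18..27']
side -60 0.029 ['-30..-18', '18..45']
side -45 0.029 ['-33..-15', '12..42']
side -30 0.029 ['-39..-18', '3..39']
side -15 0.029 ['-48..-18', '-3..36']
side 0 0.029 ['-57..-39', '-33..-15', '-9..6', '18..33']
side 15 0.029 ['-66..-51', '-30..0', '18..30']
side 30 0.029 ['-75..-60', '-30..-9', '15..30']
side 45 0.029 ['-84..-66', '-30..-15', '9..30']
side 60 0.029 ['-84..-72', '-30..-18', '9..27']
d [-8.57 -2.08  3.96] dr [  0.    0.1 -22.9] from [0.4461 0.0358 0.1358] [1.800e+02 1.000e-01 1.609e+02] t 11.95 q [-0.09  0.31  1.86  0.    0.97 -1.33]
```

The first roll is now about 13° askew, centred near x = 29. The second is centred at −1 (22°) and the third at −48 (30°). Next I insert the row between the second and third, turn it parallel and push towards +x, which straightens both.

```bash
cat >> h.py <<'E'
GR=.051
def row(x,th,tip,y=0,rho=0):
    "rho>0: +y end low"
    c,s=np.cos(TA),np.sin(TA)
    Rr=R.from_euler("ZX",[TA+np.radians(th),-np.radians(rho)]).as_matrix()
    p=np.r_[TC+np.array([c*x-s*y,s*x+c*y])/1000,tip/1000]-Rr@[GR,0,-.0364]
    o=robot.observe();Rm=R.from_euler("xyz",o["tool_rot"]).as_matrix()
    w=R.from_matrix(Rm.T@Rr@np.diag([-1,1,-1.])).as_rotvec(degrees=True)
    print((x,y,th,tip,rho),"d",np.round(Rm.T@(p-o["tool_pos"])*100,2),"dr",np.round(w,1),"F",np.round(o["contact_force"],1),"t",o["time"])
E
python3 - <<'E'
from h import *
row(-24,25,50);row(-24,25,23.5);row(-23,12,23.5);row(-22,0,23.5);row(-10.5,0,23.5)
E
```

```text
(-24, 0, 25, 50, 0) d [-8.92 -2.16  4.96] dr [  0.    0.1 -24.9] F [ 0.4  0.1 -1.2] t 11.95
(-24, 0, 25, 23.5, 0) d [-8.92 -2.17  7.61] dr [  0.    0.1 -24.9] F [ 0.4  0.1 -1.2] t 11.95
(-23, 0, 12, 23.5, 0) d [-8.65 -1.07  7.61] dr [  0.    0.1 -11.9] F [ 0.4  0.1 -1.2] t 11.95
(-22, 0, 0, 23.5, 0) d [-8.64 -0.01  7.61] dr [0.  0.1 0.1] F [ 0.4  0.1 -1.2] t 11.95
(-10.5, 0, 0, 23.5, 0) d [-9.79 -0.01  7.61] dr [0.  0.1 0.1] F [ 0.4  0.1 -1.2] t 11.95
```

>>> step_arm(increments=[{"delta_pos": [-3.5,-0.8,1],"dr": [0,0,-9],"fingers": 1},{"delta_pos": [-7,-1.6,2.5],"dr": [0,0,-18],"fingers": 1},{"delta_pos": [-8.9,-2.2,4.5],"dr": [0,0,-24.9],"fingers": 1},{"delta_pos": [-8.9,-2.2,6.6],"dr": [0,0,-24.9],"fingers": 1},{"delta_pos": [-8.9,-2.2,7.6],"dr": [0,0,-24.9],"fingers": 1}])

```text
time: 12.58
tool_pos: [0.5233, -0.0149, 0.0576]
tool_rot: [3.141, -0.001, -3.042]
contact_force: [-0.3, -0.4, -1.0]
opening: 0.0155
grip_force: 55.0
```

>>> step_arm(increments=[{"delta_pos": [-0.07,0.43,0],"dr": [0,0,5],"fingers": 1},{"delta_pos": [-0.16,0.86,0],"dr": [0,0,10],"fingers": 1},{"delta_pos": [-0.29,1.27,0],"dr": [0,0,15],"fingers": 1},{"delta_pos": [-0.46,1.68,0],"dr": [0,0,20],"fingers": 1},{"delta_pos": [-0.65,2.07,0],"dr": [0,0,25],"fingers": 1}])

```text
time: 13.2
tool_pos: [0.528, 0.007, 0.0593]
tool_rot: [3.141, 0.002, 2.803]
contact_force: [0.3, -0.9, -0.7]
opening: 0.0153
grip_force: 55.0
```

```bash
python3 - <<'E'
from h import *
row(-22,0,23.5);row(-10.5,0,23.5);prof("side",save="s6")
E
```

```text
(-22, 0, 0, 23.5, 0) d [ 0.02  0.04 -0.06] dr [ 0.   0.1 -0.2] F [ 0.3 -0.9 -0.7] t 13.2
(-10.5, 0, 0, 23.5, 0) d [-1.13  0.04 -0.06] dr [ 0.   0.1 -0.2] F [ 0.3 -0.9 -0.7] t 13.2
side -60 0.029 ['-36..-18', '18..48']
side -45 0.029 ['-45..-18', '15..42']
side -30 0.029 ['-54..-18', '9..39']
side -15 0.029 ['-63..-45', '-30..-18', '6..36']
side 0 0.029 ['-72..-57', '-30..-18', '0..33']
side 15 0.029 ['-81..-66', '-30..-18', '-3..30']
side 30 0.029 ['-30..30']
side 45 0.029 ['-36..30']
side 60 0.029 ['-39..0', '9..27']
```

>>> step_arm(increments=[{"delta_pos": [0,0,-1.5],"dr": [0,0,0],"fingers": 1},{"delta_pos": [2,0,-4],"dr": [0,0,0],"fingers": 1},{"delta_pos": [7,0,-7],"dr": [0,0,0],"fingers": 1},{"delta_pos": [12,0,-8],"dr": [0,0,0],"fingers": 1},{"delta_pos": [14,0,-8],"dr": [0,0,0],"fingers": 1}])

```text
time: 13.88
tool_pos: [0.3933, 0.0536, 0.1406]
tool_rot: [3.141, 0.002, 2.808]
contact_force: [1.6, 0.6, -0.3]
opening: 0.016
grip_force: 55.0
```

```bash
python3 - <<'E'
from h import *
p=viewer.read_camera("top");cv2.imwrite("pics/t5c.png",cv2.resize(p[125:245,235:345,::-1],None,fx=5,fy=5,interpolation=cv2.INTER_CUBIC))
E
```

```text
(no output)
```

View pics/t5c.png

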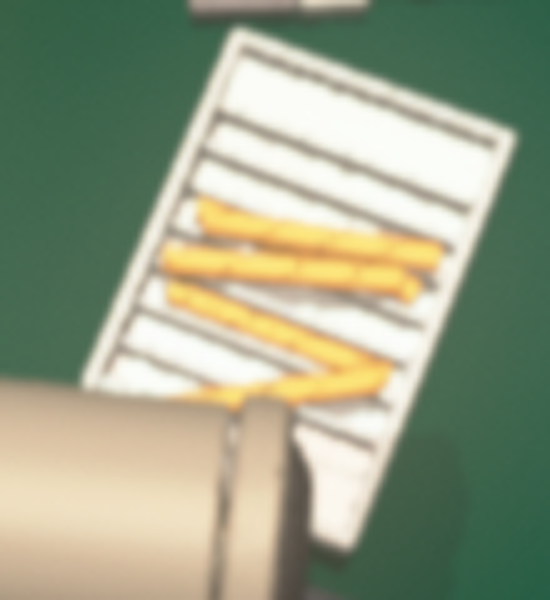

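```bash
python3 - <<'E'
from h import *
f=lambda p:np.array(p,float)/5+[235,125]-.4
for n,p,z in[("w1",[(200,213),(441,252)],.029),("w2",[(165,257),(420,287)],.029),("w3",[(183,402),(390,378)],.029),("e",[(170,292),(390,375)],.012),("ridge?",[(215,115),(470,210)],.021),("ridge?",[(205,153),(455,247)],.021),("ridge",[(120,348),(375,445)],.021)]:
    print(n,np.round(tray(ray("top",f(p),z))).tolist())
E
```

```text
w1 [[20.0, 62.0], [48.0, -67.0]]
w2 [[-10.0, 71.0], [26.0, -63.0]]
w3 [[-81.0, 31.0], [-27.0, -66.0]]
e [[-23.0, 63.0], [-21.0, -65.0]]
ridge? [[78.0, 77.0], [79.0, -73.0]]
ridge? [[56.0, 74.0], [56.0, -73.0]]
ridge [[-64.0, 75.0], [-62.0, -72.0]]
```

The top crop shows the first roll from (200,213) to (441,252), the second from (165,257) to (420,287), the third from (390,378) leftwards, and the seated one from (170,292) to (390,375). The first two are 12° and 15° off. I'll pull a flat row from outside so the first straightens the second into flute 0, then push the first back to flute 48.

```bash
python3 - <<'E'
from h import *
row(66,0,60);row(66,0,23.5)
E
```

```text
(66, 0, 0, 60, 0) d [-23.22   0.04   4.36] dr [ 0.  -0.   0.1] F [-2.5  0.9 -1.4] t 13.925
(66, 0, 0, 23.5, 0) d [-23.22   0.04   8.01] dr [ 0.  -0.   0.1] F [-2.5  0.9 -1.4] t 13.925
```

>>> step_arm(increments=[{"delta_pos": [-5,0,0],"dr": [0,0,0],"fingers": 1},{"delta_pos": [-11,0,0],"dr": [0,0,0],"fingers": 1},{"delta_pos": [-17,0,1],"dr": [0,0,0],"fingers": 1},{"delta_pos": [-22,0,2.5],"dr": [0,0,0],"fingers": 1},{"delta_pos": [-23,0,4],"dr": [0,0,0],"fingers": 1}])

```text
time: 14.55
tool_pos: [0.615, -0.0245, 0.0983]
tool_rot: [3.141, 0.003, 2.806]
contact_force: [-0.2, -0.0, -2.0]
opening: 0.0157
grip_force: 55.0
```

```bash
python3 - <<'E'
from h import *
viewer.read_camera("wrist");row(66,0,23.5)
E
```

```text
(66, 0, 0, 23.5, 0) d [0.26 0.18 3.59] dr [-0.  -0.1 -0.1] F [-0.8 -1.5 -2. ] t 14.6
```

>>> step_arm(increments=[{"delta_pos": [0,0.1,2],"dr": [0,0,0],"fingers": 1},{"delta_pos": [0,0.1,3.5],"dr": [0,0,0],"fingers": 1},{"delta_pos": [0,0.1,3.65],"dr": [0,0,0],"fingers": 1},{"delta_pos": [0.3,0.1,3.65],"dr": [0,0,0],"fingers": 1},{"delta_pos": [0.7,0.1,3.65],"dr": [0,0,0],"fingers": 1}])

```text
time: 15.22
tool_pos: [0.6058, -0.0193, 0.063]
tool_rot: [3.141, 0.001, 2.806]
contact_force: [0.1, -0.3, -0.4]
opening: 0.0154
grip_force: 55.0
```

>>> step_arm(increments=[{"delta_pos": [0.4,0,0],"dr": [0,0,0],"fingers": 1},{"delta_pos": [0.8,0,0],"dr": [0,0,0],"fingers": 1},{"delta_pos": [1.2,0,0],"dr": [0,0,0],"fingers": 1},{"delta_pos": [1.6,0,0],"dr": [0,0,0],"fingers": 1},{"delta_pos": [2,0,0],"dr": [0,0,0],"fingers": 1}])

```text
time: 15.85
tool_pos: [0.5865, -0.0127, 0.0621]
tool_rot: [3.142, -0.0, 2.806]
contact_force: [1.3, 0.1, 0.0]
opening: 0.0159
grip_force: 55.0
```

```bash
python3 - <<'E'
from h import *
row(26.5,0,23.5);prof("side",save="s7")
E
```

```text
(26.5, 0, 0, 23.5, 0) d [ 1.34 -0.02  0.22] dr [ 0.  -0.  -0.1] F [1.3 0.1 0. ] t 15.85
side -60 0.029 ['-42..-18', '12..36']
side -45 0.029 ['-48..-18', '3..39']
side -30 0.029 ['-60..-39', '-33..-18', '0..33']
side -15 0.029 ['-66..-51', '-30..-18', '-3..33', '39..45']
side 0 0.029 ['-75..-57', '-30..-18', '-9..6', '18..51']
side 15 0.029 ['-84..-66', '-30..3', '15..51']
side 30 0.029 ['-93..-75', '-30..-6', '15..51']
side 45 0.029 ['-114..-54', '33..51']
side 60 0.029 ['-114..-51', '36..54']
```

>>> step_arm(increments=[{"delta_pos": [0.3,0,0.1],"dr": [0,0,0],"fingers": 1},{"delta_pos": [0.6,0,0.2],"dr": [0,0,0],"fingers": 1},{"delta_pos": [0.9,0,0.2],"dr": [0,0,0],"fingers": 1},{"delta_pos": [1.2,0,0.2],"dr": [0,0,0],"fingers": 1},{"delta_pos": [1.4,0,0.2],"dr": [0,0,0],"fingers": 1}])

```text
time: 16.52
tool_pos: [0.5743, -0.0084, 0.0606]
tool_rot: [3.141, 0.002, 2.806]
contact_force: [2.7, -1.1, -0.0]
opening: 0.0155
grip_force: 55.0
```

```bash
python3 - <<'E'
from h import *
row(26.5,0,23.5);prof("side",save="s8",ys=(-60,-45,-30,-15,0,15,30))
E
```

```text
(26.5, 0, 0, 23.5, 0) d [ 0.05 -0.03  0.07] dr [ 0.   0.1 -0.1] F [ 2.7 -1.1 -0. ] t 16.525
side -60 0.029 ['-42..-18', '-6..27']
side -45 0.029 ['-48..-18', '-6..27']
side -30 0.029 ['-60..-39', '-33..-18', '-6..27']
side -15 0.029 ['-66..-51', '-30..-18', '-6..33']
side 0 0.029 ['-75..-57', '-30..-18', '-6..36']
side 15 0.029 ['-84..-66', '-30..-18', '-6..36']
side 30 0.029 ['-93..-78', '-27..-24', '-6..33']
```

The side profile shows the first two rolls straight, spanning −6 to 27 at every y, with the second apparently in flute 0. I'll lift over to the −x side of the first and push it out to flute 48.

>>> step_arm(increments=[{"delta_pos": [-0.4,0,0],"dr": [0,0,0],"fingers": 1},{"delta_pos": [-0.4,0,-2],"dr": [0,0,0],"fingers": 1},{"delta_pos": [0.5,0,-3.5],"dr": [0,0,0],"fingers": 1},{"delta_pos": [3,0,-3.5],"dr": [0,0,0],"fingers": 1},{"delta_pos": [3.9,0,-3.5],"dr": [0,0,0],"fingers": 1}])

```text
time: 17.2
tool_pos: [0.5352, 0.0052, 0.0954]
tool_rot: [-3.142, -0.001, 2.806]
contact_force: [0.9, -0.2, -1.4]
opening: 0.0159
grip_force: 55.0
```

```bash
python3 - <<'E'
from h import *
prof("side",save="s9",ys=(-60,-45,-30,-15,0,15,30,45,60));row(-12,0,23.5);row(37.5,0,23.5)
E
```

```text
side -60 0.029 ['-39..-18', '-6..30']
side -45 0.029 ['-48..-18', '-6..30']
side -30 0.029 ['-60..-18', '-6..30']
side -15 0.029 ['-66..-51', '-30..30']
side 0 0.029 ['-75..-60', '-30..30']
side 15 0.029 ['-84..-69', '-30..30']
side 30 0.029 ['-93..-78', '-30..30']
side 45 0.029 ['-96..-84', '-30..30']
side 60 0.029 ['-21..6', '12..27']
(-12, 0, 0, 23.5, 0) d [-0.29 -0.03  3.53] dr [-0.  -0.1 -0. ] F [-0.8  0.  -0.8] t 17.25
(37.5, 0, 0, 23.5, 0) d [-5.24 -0.03  3.53] dr [-0.  -0.1 -0. ] F [-0.8  0.  -0.8] t 17.25
```

>>> step_arm(increments=[{"delta_pos": [-0.2,0,1.8],"dr": [0,0,0],"fingers": 1},{"delta_pos": [-0.2,0,3.2],"dr": [0,0,0],"fingers": 1},{"delta_pos": [-0.3,0,3.5],"dr": [0,0,0],"fingers": 1},{"delta_pos": [-0.7,0,3.5],"dr": [0,0,0],"fingers": 1},{"delta_pos": [-1.2,0,3.5],"dr": [0,0,0],"fingers": 1}])

```text
time: 17.88
tool_pos: [0.5488, 0.0005, 0.0606]
tool_rot: [3.141, 0.001, 2.806]
contact_force: [-0.5, 0.5, -2.6]
opening: 0.0156
grip_force: 55.0
```

>>> step_arm(increments=[{"delta_pos": [-0.5,0,0],"dr": [0,0,0],"fingers": 1},{"delta_pos": [-1,0,0],"dr": [0,0,0],"fingers": 1},{"delta_pos": [-1.5,0,0],"dr": [0,0,0],"fingers": 1},{"delta_pos": [-2,0,0],"dr": [0,0,0],"fingers": 1},{"delta_pos": [-2.4,0,0],"dr": [0,0,0],"fingers": 1}])

```text
time: 18.5
tool_pos: [0.571, -0.0073, 0.0601]
tool_rot: [3.142, -0.0, 2.806]
contact_force: [-0.4, -0.1, -1.2]
opening: 0.0159
grip_force: 55.0
```

```bash
python3 - <<'E'
from h import *
prof("side",save="s10",ys=(-60,-45,-30,-15,0,15,30,45));row(37.5,0,23.5)
E
```

```text
side -60 0.029 ['-42..-18', '-6..6', '18..39']
side -45 0.029 ['-48..-18', '-6..6', '18..39']
side -30 0.029 ['-60..-39', '-33..-18', '-6..6', '18..39']
side -15 0.029 ['-66..-51', '-30..-18', '-6..6', '18..39']
side 0 0.029 ['-75..-57', '-30..-18', '-6..9', '18..39']
side 15 0.029 ['-84..-69', '-30..-18', '-6..9', '18..39']
side 30 0.029 ['-93..-78', '-27..-21', '-6..6', '18..39']
side 45 0.029 ['-114..-69', '15..42']
(37.5, 0, 0, 23.5, 0) d [-1.35 -0.01  0.03] dr [ 0.   0.  -0.1] F [ 0.7  0.1 -1.1] t 18.55
```

The second roll now shows as −6..6 (seated), and the first is parallel near x = 32. I'll finish pushing it into flute 48.

>>> step_arm(increments=[{"delta_pos": [-0.4,0,0],"dr": [0,0,0],"fingers": 1},{"delta_pos": [-0.8,0,0],"dr": [0,0,0],"fingers": 1},{"delta_pos": [-1.2,0,0],"dr": [0,0,0],"fingers": 1},{"delta_pos": [-1.4,0,0],"dr": [0,0,0],"fingers": 1},{"delta_pos": [-1.4,0,0],"dr": [0,0,0],"fingers": 1}])

```text
time: 19.18
tool_pos: [0.584, -0.0119, 0.0601]
tool_rot: [3.142, -0.0, 2.806]
contact_force: [-0.1, -0.1, -1.2]
opening: 0.0151
grip_force: 55.0
```

>>> step_arm(increments=[{"delta_pos": [0.4,0,0],"dr": [0,0,0],"fingers": 1},{"delta_pos": [0.6,0,-2],"dr": [0,0,0],"fingers": 1},{"delta_pos": [2.5,0,-3.5],"dr": [0,0,0],"fingers": 1},{"delta_pos": [5,0,-3.5],"dr": [0,0,0],"fingers": 1},{"delta_pos": [5.2,0,-3.5],"dr": [0,0,0],"fingers": 1}])

```text
time: 19.8
tool_pos: [0.5333, 0.0059, 0.0954]
tool_rot: [-3.142, -0.001, 2.807]
contact_force: [0.9, -0.2, -0.3]
opening: 0.0156
grip_force: 55.0
```

```bash
python3 - <<'E'
from h import *
prof("side",save="s11",ys=(-60,-45,-30,-15,0,15,30,45,60));row(-12,0,23.5);row(-61.5,0,23.5)
E
```

```text
side -60 0.029 ['-39..-18', '-6..6', '18..30', '42..54']
side -45 0.029 ['-48..-18', '-6..6', '18..30', '42..54']
side -30 0.029 ['-60..-18', '-6..6', '18..30', '42..54']
side -15 0.029 ['-66..-45', '-30..-15', '-6..6', '18..30', '42..54']
side 0 0.029 ['-75..-60', '-30..-15', '-6..6', '18..30', '42..54']
side 15 0.029 ['-84..-69', '-30..-15', '-6..6', '18..30', '42..54']
side 30 0.029 ['-93..-78', '-30..6', '18..30', '42..54']
side 45 0.029 ['-96..-84', '-30..6', '21..30', '45..51']
side 60 0.029 ['-24..3']
(-12, 0, 0, 23.5, 0) d [-0.34 -0.04  3.55] dr [ 0.   0.  -0.1] F [-0.4 -0.4 -1.2] t 19.85
(-61.5, 0, 0, 23.5, 0) d [ 4.61 -0.04  3.55] dr [ 0.   0.  -0.1] F [-0.4 -0.4 -1.2] t 19.85
```

Four rolls are now seated, at −24, 0, 24 and 48. For the last one, I insert at −12 and pull its near end toward −x, aiming for flute −72.

>>> step_arm(increments=[{"delta_pos": [-0.3,0,1.8],"dr": [0,0,0],"fingers": 1},{"delta_pos": [-0.3,0,3.2],"dr": [0,0,0],"fingers": 1},{"delta_pos": [-0.3,0,3.5],"dr": [0,0,0],"fingers": 1},{"delta_pos": [0.1,0,3.5],"dr": [0,0,0],"fingers": 1},{"delta_pos": [0.5,0,3.5],"dr": [0,0,0],"fingers": 1}])

```text
time: 20.48
tool_pos: [0.5301, 0.007, 0.0605]
tool_rot: [3.141, 0.001, 2.806]
contact_force: [-0.3, 0.5, -0.9]
opening: 0.0158
grip_force: 55.0
```

>>> step_arm(increments=[{"delta_pos": [0.4,0,0],"dr": [0,0,0],"fingers": 1},{"delta_pos": [0.8,0,0],"dr": [0,0,0],"fingers": 1},{"delta_pos": [1.2,0,0],"dr": [0,0,0],"fingers": 1},{"delta_pos": [1.6,0,0],"dr": [0,0,0],"fingers": 1},{"delta_pos": [2,0,0],"dr": [0,0,0],"fingers": 1}])

```text
time: 21.1
tool_pos: [0.511, 0.0136, 0.0602]
tool_rot: [3.141, 0.0, 2.806]
contact_force: [-0.0, -0.7, -1.0]
opening: 0.0152
grip_force: 55.0
```

>>> step_arm(increments=[{"delta_pos": [0.4,0,0],"dr": [0,0,0],"fingers": 1},{"delta_pos": [0.8,0,0],"dr": [0,0,0],"fingers": 1},{"delta_pos": [1.2,0,0],"dr": [0,0,0],"fingers": 1},{"delta_pos": [1.6,0,0],"dr": [0,0,0],"fingers": 1},{"delta_pos": [1.6,0,0],"dr": [0,0,0],"fingers": 1}])

```text
time: 21.72
tool_pos: [0.4958, 0.0189, 0.0601]
tool_rot: [3.142, -0.0, 2.806]
contact_force: [0.5, 0.6, -1.4]
opening: 0.0157
grip_force: 55.0
```

```bash
python3 - <<'E'
from h import *
prof("side",save="s12",ys=(-60,-45,-30,-15,0,15,30,45,60));row(-61.5,0,23.5)
E
```

```text
side -60 0.029 ['-72..-57', '-30..-18', '-6..6', '18..27', '42..54']
side -45 0.029 ['-78..-63', '-30..-18', '-6..6', '18..30', '42..54']
side -30 0.029 ['-87..-69', '-30..-18', '-6..6', '18..27', '42..54']
side -15 0.029 ['-93..-75', '-60..-54', '-30..-18', '-6..6', '18..27', '42..54']
side 0 0.029 ['-96..-81', '-63..-54', '-30..-18', '-6..6', '18..27', '42..51']
side 15 0.029 ['-105..-90', '-63..-54', '-30..-21', '-6..6', '18..30', '42..54']
side 30 0.029 ['-99..-96', '-63..-54', '-30..-18', '-3..6', '18..30', '42..54']
side 45 0.029 ['-72..-51', '-30..-21', '-3..6', '21..30', '45..51']
side 60 0.029 ['-75..-48', '0..3']
(-61.5, 0, 0, 23.5, 0) d [ 0.56 -0.03  0.03] dr [ 0.   0.  -0.1] F [ 0.7 -0.  -1.5] t 21.775
```

The last roll translated more than it turned: its far end is now at the −x wall (centre about (−87,−6), 23° off). I'll lift and roll the rake about 30° so only its +y end tine reaches down, then use that tine as a finger on the −x side of the roll.

>>> step_arm(increments=[{"delta_pos": [-0.4,0,0],"dr": [0,0,0],"fingers": 1},{"delta_pos": [-0.4,0,-2],"dr": [0,0,0],"fingers": 1},{"delta_pos": [-0.4,0,-6],"dr": [0,0,0],"fingers": 1},{"delta_pos": [-0.4,0,-8],"dr": [0,0,0],"fingers": 1},{"delta_pos": [-0.4,0,-8],"dr": [0,0,0],"fingers": 1}])

```text
time: 22.4
tool_pos: [0.5012, 0.0173, 0.1414]
tool_rot: [3.141, 0.004, 2.806]
contact_force: [0.8, -0.2, -1.6]
opening: 0.0159
grip_force: 55.0
```

```bash
cat >> h.py <<'E'
def fing(x,y,th,rho,tip):
    "low end tine (+y for rho>0) centre at tray x,y, height tip"
    Rr=R.from_euler("ZX",[np.radians(th),-np.radians(rho)]).as_matrix()
    m=np.array([x,y,tip])-Rr@[0,56*np.sign(rho),0]
    row(m[0],th,m[2],m[1],rho)
E
python3 - <<'E'
from h import *
prof("side",save="s13",ys=(-70,-60,-50,-40,-30,-20,-10,0,10,20,30,40,50,60))
fing(-108,4,22,30,65);fing(-108,4,22,30,25.5)
print(np.round(robot.observe()["qpos"],2))
E
```

```text
side -70 0.029 []
side -60 0.029 ['-72..-60', '-30..-18', '-6..6', '18..30', '42..54']
side -50 0.029 ['-78..-63', '-30..-18', '-6..6', '18..30', '42..54']
side -40 0.029 ['-81..-66', '-30..-18', '-6..6', '18..30', '42..54']
side -30 0.029 ['-84..-72', '-30..-18', '-6..6', '18..30', '42..54']
side -20 0.029 ['-90..-78', '-30..-18', '-6..6', '18..30', '42..51']
side -10 0.029 ['-93..-81', '-30..-18', '-6..6', '18..30', '42..51']
side 0 0.029 ['-96..-84', '-30..-18', '-6..6', '18..30', '42..51']
side 10 0.029 ['-102..-87', '-30..-18', '-6..6', '18..30', '42..54']
side 20 0.029 ['-108..-90', '-30..-18', '-6..6', '18..30', '42..51']
side 30 0.029 ['-111..-99', '-30..-18', '-6..6', '18..30', '42..54']
side 40 0.029 ['-114..-102', '-27..-18', '-3..6', '21..30', '45..51']
side 50 0.029 ['-114..-111', '-27..-21', '-3..6', '21..30', '48..51']
side 60 0.029 ['0..3']
(np.float64(-89.83254572589362), np.float64(-40.96602723388241), 22, np.float64(93.0), 30) d [ 4.15 -4.36  1.56] dr [ 29.6  -5.7 -21.6] F [-0.3  0.2 -1.5] t 22.45
(np.float64(-89.83254572589362), np.float64(-40.96602723388241), 22, np.float64(53.5), 30) d [ 4.15 -4.36  5.51] dr [ 29.6  -5.7 -21.6] F [-0.3  0.2 -1.5] t 22.45
[-0.12  0.39  1.72  0.    1.04 -1.35]
```

>>> step_arm(increments=[{"delta_pos": [1,-1.1,0],"dr": [7.4,-1.4,-5.4],"fingers": 1},{"delta_pos": [2,-2.2,0],"dr": [14.8,-2.8,-10.8],"fingers": 1},{"delta_pos": [3.1,-3.3,0.5],"dr": [22.2,-4.3,-16.2],"fingers": 1},{"delta_pos": [4.15,-4.4,1.5],"dr": [29.6,-5.7,-21.6],"fingers": 1},{"delta_pos": [4.15,-4.4,2.5],"dr": [29.6,-5.7,-21.6],"fingers": 1}])

```text
time: 23.08
tool_pos: [0.4444, -0.0092, 0.1129]
tool_rot: [-2.62, -0.006, -3.089]
contact_force: [0.5, 0.1, -0.9]
opening: 0.0151
grip_force: 55.0
```

```bash
python3 - <<'E'
from h import *
viewer.read_camera("top");fing(-108,4,22,30,40);fing(-108,4,22,30,25.5);fing(-85,4,22,30,25.5);fing(-70,4,22,30,25.5)
E
```

```text
(np.float64(-89.83254572589362), np.float64(-40.96602723388241), 22, np.float64(68.0), 30) d [-0.18  0.58  1.14] dr [ 0.2 -0.3  0.2] F [-0.3  0.5 -1.7] t 23.125
(np.float64(-89.83254572589362), np.float64(-40.96602723388241), 22, np.float64(53.5), 30) d [-0.19  1.3   2.4 ] dr [ 0.2 -0.3  0.2] F [-0.3  0.5 -1.7] t 23.125
(np.float64(-66.83254572589362), np.float64(-40.96602723388241), 22, np.float64(53.5), 30) d [-2.32  0.55  2.82] dr [ 0.2 -0.3  0.2] F [-0.3  0.5 -1.7] t 23.125
(np.float64(-51.83254572589362), np.float64(-40.96602723388241), 22, np.float64(53.5), 30) d [-3.71  0.06  3.09] dr [ 0.2 -0.3  0.2] F [-0.3  0.5 -1.7] t 23.125
```

>>> step_arm(increments=[{"delta_pos": [-0.15,0.5,1],"dr": [0,0,0],"fingers": 1},{"delta_pos": [-0.15,0.8,1.5],"dr": [0,0,0],"fingers": 1},{"delta_pos": [-0.15,1.1,2],"dr": [0,0,0],"fingers": 1},{"delta_pos": [-0.15,1.3,2.4],"dr": [0,0,0],"fingers": 1},{"delta_pos": [-0.15,1.3,2.4],"dr": [0,0,0],"fingers": 1}])

```text
time: 23.75
tool_pos: [0.4476, -0.0111, 0.0876]
tool_rot: [-2.619, -0.002, -3.092]
contact_force: [-0.4, -0.9, -1.0]
opening: 0.0159
grip_force: 55.0
```

```bash
python3 - <<'E'
from h import *
prof("side",save="s14",ys=(-60,-40,-20,0,10,20,30,40,50));fing(-108,4,22,30,25.5);fing(-88,4,22,30,25.5)
E
```

```text
side -60 0.029 ['-72..-60', '-30..-18', '-6..3', '18..27', '42..54']
side -40 0.029 ['-81..-69', '-30..-18', '-6..6', '18..27', '42..54']
side -20 0.029 ['-90..-72', '-30..-18', '-3..6', '18..30', '42..51']
side 0 0.029 ['-99..-75', '-30..-18', '-3..6', '18..27', '42..51']
side 10 0.029 ['-105..-75', '-30..-18', '-6..6', '18..30', '42..54']
side 20 0.029 ['-108..-78', '-30..-21', '-6..6', '18..30', '42..51']
side 30 0.029 ['-111..-81', '-30..-18', '-6..6', '18..30', '42..54']
side 40 0.029 ['-114..-81', '-27..-18', '-3..6', '21..30', '45..54']
side 50 0.029 ['-114..-75', '-27..-21', '-3..6', '21..30', '45..51']
(np.float64(-89.83254572589362), np.float64(-40.96602723388241), 22, np.float64(53.5), 30) d [0.09 0.23 0.2 ] dr [ 0.  -0.1  0. ] F [ 0.2  0.7 -0.4] t 23.8
(np.float64(-69.83254572589362), np.float64(-40.96602723388241), 22, np.float64(53.5), 30) d [-1.76 -0.42  0.57] dr [ 0.  -0.1  0. ] F [ 0.2  0.7 -0.4] t 23.8
```

>>> step_arm(increments=[{"delta_pos": [-0.2,0.1,0.2],"dr": [0,0,0],"fingers": 1},{"delta_pos": [-0.6,0,0.3],"dr": [0,0,0],"fingers": 1},{"delta_pos": [-1,-0.15,0.4],"dr": [0,0,0],"fingers": 1},{"delta_pos": [-1.4,-0.3,0.5],"dr": [0,0,0],"fingers": 1},{"delta_pos": [-1.75,-0.4,0.55],"dr": [0,0,0],"fingers": 1}])

```text
time: 24.42
tool_pos: [0.4659, -0.0165, 0.0851]
tool_rot: [-2.619, -0.001, -3.092]
contact_force: [0.2, -1.0, -1.3]
opening: 0.0158
grip_force: 55.0
```

```bash
python3 - <<'E'
from h import *
prof("side",save="s15",ys=(-60,-40,-20,0,10,20,30,40,50));fing(-88,4,22,30,25.5);fing(-73,4,22,30,25.5)
E
```

```text
side -60 0.029 ['-63..-51', '-30..-18', '-6..3', '18..27', '42..54']
side -40 0.029 ['-69..-57', '-30..-18', '-6..6', '18..27', '42..54']
side -20 0.029 ['-75..-54', '-30..-18', '-3..6', '18..30', '42..51']
side 0 0.029 ['-81..-54', '-30..-18', '-6..6', '18..27', '42..51']
side 10 0.029 ['-87..-57', '-30..-21', '-6..6', '18..30', '42..54']
side 20 0.029 ['-90..-57', '-30..-21', '-6..6', '18..30', '42..51']
side 30 0.029 ['-90..-60', '-30..-18', '-6..6', '18..30', '42..54']
side 40 0.029 ['-96..-57', '-27..-18', '-3..6', '21..30', '45..54']
side 50 0.029 ['-114..-54', '-27..-21', '-3..6', '21..30', '48..51']
(np.float64(-69.83254572589362), np.float64(-40.96602723388241), 22, np.float64(53.5), 30) d [ 0.07 -0.    0.01] dr [ 0. -0.  0.] F [ 1.6 -0.2  0.3] t 24.475
(np.float64(-54.83254572589362), np.float64(-40.96602723388241), 22, np.float64(53.5), 30) d [-1.33 -0.49  0.29] dr [ 0. -0.  0.] F [ 1.6 -0.2  0.3] t 24.475
```

The roll now runs clear of the wall, centred near −74 at 18° off. I'll push a little further, then lift and level for a flat push from the wall side.

>>> step_arm(increments=[{"delta_pos": [-0.4,-0.15,0.1],"dr": [0,0,0],"fingers": 1},{"delta_pos": [-0.8,-0.3,0.15],"dr": [0,0,0],"fingers": 1},{"delta_pos": [-0.5,-0.2,0.1],"dr": [0,0,0],"fingers": 1},{"delta_pos": [0,-1.5,-2.4],"dr": [0,0,0],"fingers": 1},{"delta_pos": [0.6,-2.4,-4.2],"dr": [0,0,0],"fingers": 1}])

```text
time: 25.1
tool_pos: [0.4592, -0.0164, 0.1341]
tool_rot: [-2.619, -0.001, -3.092]
contact_force: [0.3, 0.1, -0.7]
opening: 0.0153
grip_force: 55.0
```

```bash
python3 - <<'E'
from h import *
prof("side",save="s16",ys=(-60,-40,-20,0,20,30,40,50));row(-109,0,60);row(-109,0,23.5)
E
```

```text
side -60 0.029 ['-54..-42', '-30..-18', '-6..3', '18..27', '42..54']
side -40 0.029 ['-60..-45', '-30..-18', '-6..6', '18..27', '42..54']
side -20 0.029 ['-66..-54', '-30..-18', '-3..6', '18..30', '42..51']
side 0 0.029 ['-72..-60', '-30..-18', '-6..6', '18..27', '42..51']
side 20 0.029 ['-78..-66', '-30..-21', '-6..6', '18..30', '42..54']
side 30 0.029 ['-81..-66', '-30..-18', '-6..6', '18..30', '42..54']
side 40 0.029 ['-84..-60', '-30..-18', '-3..6', '21..30', '45..54']
side 50 0.029 ['-84..-60', '-27..-21', '-3..6', '21..30', '48..51']
(-109, 0, 0, 60, 0) d [1.12 6.57 0.81] dr [-29.6   5.8  21.5] F [-0.5 -0.   1.5] t 25.15
(-109, 0, 0, 23.5, 0) d [1.13 8.39 3.97] dr [-29.6   5.8  21.5] F [-0.5 -0.   1.5] t 25.15
```

>>> step_arm(increments=[{"delta_pos": [0.2,1.6,0],"dr": [-7.4,1.4,5.4],"fingers": 1},{"delta_pos": [0.5,3.2,0],"dr": [-14.8,2.9,10.8],"fingers": 1},{"delta_pos": [0.8,4.9,0.4],"dr": [-22.2,4.3,16.2],"fingers": 1},{"delta_pos": [1.1,6.5,0.8],"dr": [-29.6,5.8,21.5],"fingers": 1},{"delta_pos": [1.1,6.5,0.8],"dr": [-29.6,5.8,21.5],"fingers": 1}])

```text
time: 25.78
tool_pos: [0.4448, 0.0341, 0.0933]
tool_rot: [-3.14, -0.004, 2.805]
contact_force: [1.1, -0.7, -0.9]
opening: 0.0151
grip_force: 55.0
```

```bash
python3 - <<'E'
from h import *
row(-105,0,23.5);row(-58.5,0,23.5)
E
```

```text
(-105, 0, 0, 23.5, 0) d [-0.44  0.22  3.34] dr [-0.1 -0.2 -0.1] F [ 1.1 -0.7 -0.9] t 25.775
(-58.5, 0, 0, 23.5, 0) d [-5.09  0.23  3.32] dr [-0.1 -0.2 -0.1] F [ 1.1 -0.7 -0.9] t 25.775
```

>>> step_arm(increments=[{"delta_pos": [-0.4,0.2,1.5],"dr": [0,0,0],"fingers": 1},{"delta_pos": [-0.4,0.2,2.9],"dr": [0,0,0],"fingers": 1},{"delta_pos": [-0.4,0.2,3.3],"dr": [0,0,0],"fingers": 1},{"delta_pos": [-0.8,0.2,3.3],"dr": [0,0,0],"fingers": 1},{"delta_pos": [-1.2,0.2,3.3],"dr": [0,0,0],"fingers": 1}])

```text
time: 26.4
tool_pos: [0.4586, 0.0333, 0.0613]
tool_rot: [-3.141, -0.001, 2.808]
contact_force: [-0.4, -0.8, -0.3]
opening: 0.0155
grip_force: 55.0
```

>>> step_arm(increments=[{"delta_pos": [-0.4,0,0],"dr": [0,0,0],"fingers": 1},{"delta_pos": [-0.8,0,0],"dr": [0,0,0],"fingers": 1},{"delta_pos": [-1.2,0,0],"dr": [0,0,0],"fingers": 1},{"delta_pos": [-1.6,0,0],"dr": [0,0,0],"fingers": 1},{"delta_pos": [-2,0,0],"dr": [0,0,0],"fingers": 1}])

```text
time: 27.02
tool_pos: [0.477, 0.0265, 0.061]
tool_rot: [-3.141, -0.002, 2.807]
contact_force: [-0.3, 0.1, -0.8]
opening: 0.0151
grip_force: 55.0
```

```bash
python3 - <<'E'
from h import *
prof("side",save="s17",ys=(-60,-40,-20,0,20,30));row(-58.5,0,23.5)
E
```

```text
side -60 0.029 ['-78..-66', '-30..-18', '-6..6', '18..27', '42..51']
side -40 0.029 ['-78..-66', '-30..-18', '-6..6', '18..27', '42..54']
side -20 0.029 ['-78..-66', '-30..-18', '-6..6', '18..27', '42..51']
side 0 0.029 ['-84..-66', '-30..-18', '-6..6', '18..30', '42..51']
side 20 0.029 ['-84..-66', '-30..-21', '-6..6', '18..30', '42..54']
side 30 0.029 ['-84..-66', '-30..-18', '-6..6', '18..30', '42..54']
(-58.5, 0, 0, 23.5, 0) d [-1.73 -0.13  0.11] dr [-0.  -0.1 -0. ] F [ 0.2  0.1 -0.7] t 27.075
```

The last roll reads −78..−66 at every y, so it is seated in flute −72 like the others. I'll lift, confirm with a picture and work out the return.

>>> step_arm(increments=[{"delta_pos": [0.1,0,0],"dr": [0,0,0],"fingers": 1},{"delta_pos": [0.2,0,-2],"dr": [0,0,0],"fingers": 1},{"delta_pos": [0.2,0,-6],"dr": [0,0,0],"fingers": 1},{"delta_pos": [0.2,0,-9],"dr": [0,0,0],"fingers": 1},{"delta_pos": [0.2,0,-9],"dr": [0,0,0],"fingers": 1}])

```text
time: 27.7
tool_pos: [0.4762, 0.0272, 0.153]
tool_rot: [3.141, 0.003, 2.807]
contact_force: [0.5, -0.6, -0.2]
opening: 0.0156
grip_force: 55.0
```

```bash
cat >> h.py <<'E'
def rest(x,y,tip,th=0):
    yaw=DA+np.radians(th);c,s=np.cos(DA),np.sin(DA)
    p=DC+np.array([c*x-s*y,s*x+c*y])/1000-GR*np.array([np.cos(yaw),np.sin(yaw)])
    to(p[0],p[1],tip/1000+.0364,np.degrees(yaw))
E
python3 - <<'E'
from h import *
prof("side",save="s18",ys=(-60,-30,0,30,45));rest(2,2,80)
p=cv2.imread("pics/s18.png");cv2.imwrite("pics/s18c.png",cv2.resize(p[120:250,220:370],None,fx=4.5,fy=4.5,interpolation=cv2.INTER_CUBIC))
E
```

```text
side -60 0.029 ['-78..-66', '-30..-18', '-6..6', '18..27', '42..54']
side -30 0.029 ['-78..-66', '-30..-18', '-6..6', '18..27', '42..54']
side 0 0.029 ['-78..-66', '-30..-18', '-6..6', '18..27', '42..51']
side 30 0.029 ['-78..-66', '-30..-18', '-6..6', '18..30', '42..54']
side 45 0.029 ['-75..-69', '-30..-21', '-3..6', '21..30', '45..51']
d [-0.21 27.19  3.5 ] dr [  0.   -0.  -30.1] from [0.4752 0.0273 0.1514] [180.   -0.  160.8] t 27.75 q [-0.1   0.33  1.77  0.    1.04 -1.34]
```

View pics/s18c.png

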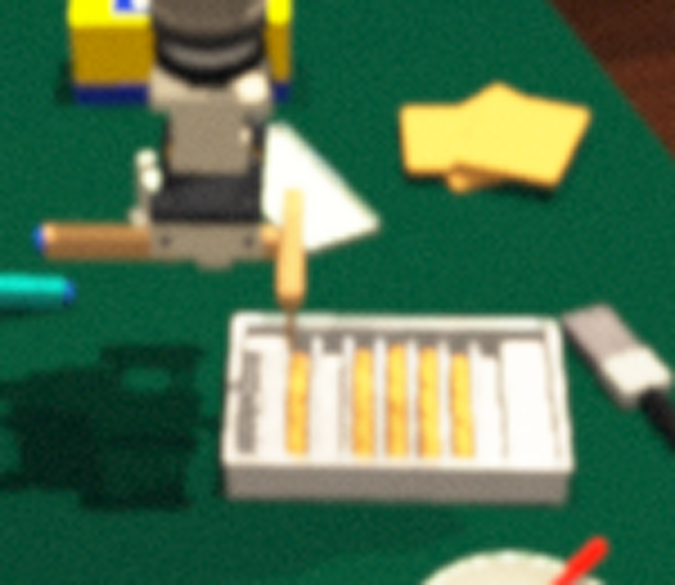

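The picture shows all five rolls straight in their own flutes, at columns 298, 362, 398, 430 and 460. Now the rake goes back to the rest.

>>> step_arm(increments=[{"delta_pos": [0,5.4,0],"dr": [0,0,-6],"fingers": 1},{"delta_pos": [0,11,0],"dr": [0,0,-12],"fingers": 1},{"delta_pos": [-0.1,17,0],"dr": [0,0,-18],"fingers": 1},{"delta_pos": [-0.2,23,0],"dr": [0,0,-24],"fingers": 1},{"delta_pos": [-0.2,27.1,1],"dr": [0,0,-30.1],"fingers": 1}])

```text
time: 28.38
tool_pos: [0.5658, 0.2851, 0.1392]
tool_rot: [3.141, -0.003, -2.946]
contact_force: [0.4, -0.1, -0.6]
opening: 0.0155
grip_force: 55.0
```

```bash
python3 - <<'E'
from h import *
viewer.read_camera("wrist");rest(2,2,30);rest(2,2,5)
E
```

```text
d [ 0.01 -0.54  7.05] dr [ 0.2 -0.2  0.7] from [0.5656 0.2887 0.1369] [ 179.8   -0.2 -168.4] t 28.425 q [ 0.35  0.62  1.32  0.    1.21 -1.42]
d [-0.   -0.55  9.55] dr [ 0.2 -0.2  0.7] from [0.5656 0.2887 0.1369] [ 179.8   -0.2 -168.4] t 28.425 q [ 0.35  0.62  1.32  0.    1.21 -1.42]
```

>>> step_arm(increments=[{"delta_pos": [0,0,2],"dr": [0,0,0],"fingers": 1},{"delta_pos": [0,0,4.5],"dr": [0,0,0],"fingers": 1},{"delta_pos": [0,0,6.5],"dr": [0,0,0],"fingers": 1},{"delta_pos": [0,0,7.5],"dr": [0,0,0],"fingers": 1},{"delta_pos": [0,0,7.5],"dr": [0,0,0],"fingers": 1}])

```text
time: 29.05
tool_pos: [0.5649, 0.2822, 0.0645]
tool_rot: [3.141, -0.005, -2.951]
contact_force: [0.2, -0.9, -1.1]
opening: 0.0156
grip_force: 55.0
```

```bash
python3 - <<'E'
from h import *
rest(2,2,5)
c=viewer.camera_params("wrist");s=robot.observe();p=viewer.read_camera("wrist")[:,:,::-1];cv2.imwrite("pics/w9.png",p)
h=cv2.cvtColor(p,cv2.COLOR_BGR2HSV);w=(h[...,1]<80)&(h[...,2]>120)
Rz=np.array([[np.cos(DA),np.sin(DA)],[-np.sin(DA),np.cos(DA)]])
# saddle horns' predicted pixels vs white columns there
n=[np.r_[DC+Rz.T@[-.120,y],.056] for y in(-.031,.031)];q=proj("wrist",n,c);print(q)
v=int(q[:,1].mean());cols=np.nonzero(w[max(0,min(419,v))])[0];print(v,cols.min() if len(cols) else None,cols.max() if len(cols) else None)
print(proj("wrist",[s["tool_pos"]+R.from_euler("xyz",s["tool_rot"]).apply([.09,0,-.029])],c))
E
```

```text
d [-0.17  0.1   2.31] dr [ 0.  -0.3  0. ] from [0.5649 0.2822 0.0645] [ 180.    -0.3 -169.1] t 29.05 q [ 0.34  0.69  1.4   0.    1.05 -1.42]
[[222.7997131  130.69051752]
 [337.07852273 130.74797696]]
130 0 350
[[280.8742487   76.07520808]]
```

>>> step_arm(increments=[{"delta_pos": [-0.1,0,1],"dr": [0,0,0],"fingers": 1},{"delta_pos": [-0.1,0,1.7],"dr": [0,0,0],"fingers": 1},{"delta_pos": [-0.1,0,2.1],"dr": [0,0,0],"fingers": 1},{"delta_pos": [-0.1,0,2.3],"dr": [0,0,0],"fingers": 1},{"delta_pos": [-0.1,0,2.35],"dr": [0,0,0],"fingers": 1}])

```text
time: 29.72
tool_pos: [0.5667, 0.2829, 0.0424]
tool_rot: [3.141, -0.002, -2.951]
contact_force: [0.2, 0.3, 0.2]
opening: 0.0155
grip_force: 55.0
```

>>> step_arm(increments=[{"delta_pos": [0,0,0.1],"dr": [0,0,0],"fingers": 1},{"delta_pos": [0,0,0.2],"dr": [0,0,0],"fingers": 1},{"delta_pos": [0,0,0.2],"dr": [0,0,0],"fingers": 1},{"delta_pos": [0,0,0.2],"dr": [0,0,0],"fingers": 1},{"delta_pos": [0,0,0.2],"dr": [0,0,0],"fingers": 1}])

```text
time: 30.35
tool_pos: [0.5667, 0.2829, 0.0405]
tool_rot: [3.141, -0.002, -2.951]
contact_force: [0.6, -0.1, -1.1]
opening: 0.0154
grip_force: 55.0
```

>>> step_arm(increments=[{"delta_pos": [0,0,0.1],"dr": [0,0,0],"fingers": 1},{"delta_pos": [0,0,0.1],"dr": [0,0,0],"fingers": 1},{"delta_pos": [0,0,0.1],"dr": [0,0,0],"fingers": 1},{"delta_pos": [0,0,0.1],"dr": [0,0,0],"fingers": 1},{"delta_pos": [0,0,0.1],"dr": [0,0,0],"fingers": 1}], newtons=3)

```text
time: 30.98
tool_pos: [0.5669, 0.2829, 0.0396]
tool_rot: [3.141, -0.001, -2.951]
contact_force: [0.0, 0.3, 4.3]
opening: 0.0162
grip_force: 3.0
```

>>> step_arm(increments=[{"delta_pos": [0,0,0],"dr": [0,0,0],"fingers": 0.4},{"delta_pos": [0,0,0],"dr": [0,0,0],"fingers": 0.2},{"delta_pos": [0,0,0],"dr": [0,0,0],"fingers": 0},{"delta_pos": [0,0,0],"dr": [0,0,0],"fingers": -0.2},{"delta_pos": [0,0,0],"dr": [0,0,0],"fingers": -0.2}])

```text
time: 31.6
tool_pos: [0.5666, 0.2828, 0.0393]
tool_rot: [3.141, -0.002, -2.951]
contact_force: [1.2, -0.1, -0.0]
opening: 0.0546
grip_force: 0.0
```

>>> step_arm(increments=[{"delta_pos": [0,0,-1],"dr": [0,0,0],"fingers": -0.2},{"delta_pos": [0,0,-4],"dr": [0,0,0],"fingers": -0.2},{"delta_pos": [2,0,-8],"dr": [0,0,0],"fingers": -0.2},{"delta_pos": [7,0,-12],"dr": [0,0,0],"fingers": -0.2},{"delta_pos": [13,0,-16],"dr": [0,0,0],"fingers": -0.2}])

```text
time: 32.22
tool_pos: [0.4475, 0.2596, 0.1954]
tool_rot: [3.14, -0.0, -2.951]
contact_force: [0.7, -0.2, 1.0]
opening: 0.0551
grip_force: 0.0
```

>>> step_arm(increments=[{"delta_pos": [3,0,-2],"dr": [0,0,0],"fingers": -0.2},{"delta_pos": [5,3,-3],"dr": [0,0,0],"fingers": -0.2},{"delta_pos": [5,8,-3],"dr": [0,0,0],"fingers": -0.2},{"delta_pos": [5,13,-3],"dr": [0,0,0],"fingers": -0.2},{"delta_pos": [5,15,-3],"dr": [0,0,0],"fingers": -0.2}])

```text
time: 32.85
tool_pos: [0.3701, 0.3997, 0.2244]
tool_rot: [3.14, -0.001, -2.948]
contact_force: [-0.2, -0.8, 0.2]
opening: 0.0551
grip_force: 0.0
```

```bash
python3 - <<'E'
from h import *
p=viewer.read_camera("top")[:,:,::-1];q=viewer.read_camera("side")[:,:,::-1]
a=cv2.resize(p[140:250,130:240],(440,440),interpolation=cv2.INTER_CUBIC);b=cv2.resize(q[130:190,230:320],(360,240),interpolation=cv2.INTER_CUBIC)
o=np.zeros((440,800,3),np.uint8);o[:,:440]=a;o[:240,440:]=b;cv2.imwrite("pics/end.png",o)
prof("top",ys=(-60,0,45))
h=cv2.cvtColor(p,cv2.COLOR_BGR2HSV);wd=((h[...,0]>8)&(h[...,0]<25)&(h[...,1]>90)&(h[...,2]>120)).astype(np.uint8)
m=np.zeros_like(wd);m[150:240,146:212]=1
n,l,st,_=cv2.connectedComponentsWithStats(wd*m);i=1+np.argmax(st[1:,4]);ys,xs=np.nonzero(l==i)
Rz=np.array([[np.cos(DA),np.sin(DA)],[-np.sin(DA),np.cos(DA)]])
L=(ray("top",np.c_[xs,ys],.062)[:,:2]-DC)@Rz.T*1000
for lo,hi in((-200,-140),(-140,-100),(-100,-60),(-60,-25)):
    k=L[(L[:,0]>lo)&(L[:,0]<hi)];print(lo,hi,len(k),np.round(np.median(k[:,1])) if len(k) else None)
k=L[L[:,0]>-12];print("head x",k[:,0].min(),np.median(k[:,0]),k[:,0].max(),"y",k[:,1].min(),k[:,1].max(),"end",L[:,0].min())
E
```

```text
top -60 0.029 ['-78..-69', '-30..-21', '21..27', '42..51']
top 0 0.029 ['-78..-69', '-30..-21', '-6..3', '18..27', '42..51']
top 45 0.029 ['-78..-69', '-30..-21', '-6..3', '18..27', '42..51']
-200 -140 80 2.0
-140 -100 106 1.0
-100 -60 111 2.0
-60 -25 78 0.0
head x -11.257678602726028 -1.0223817393543744 8.053976324101733 y -59.79269263550768 61.827758694697096 end -167.12972149339816
```

View pics/end.png

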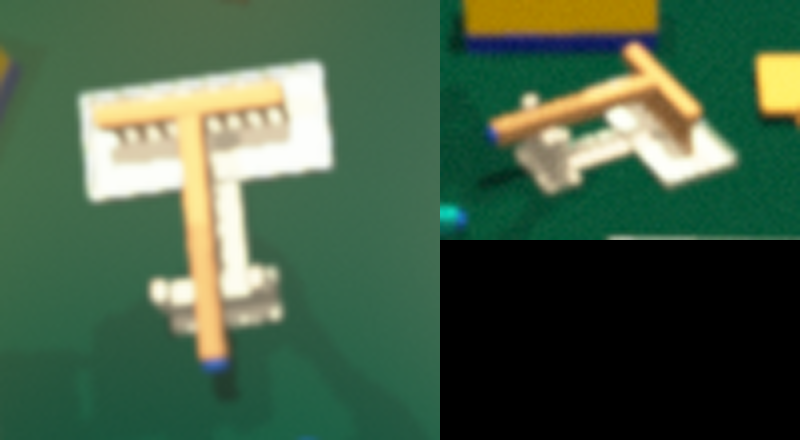

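The final picture shows the rake with its head over the dish near (190,105) and its handle between the saddle horns at (205,290). Measured in the rest's frame, it is within about 2 mm of centre. The arm is clear and all five rolls are still seated, so I'm handing in.

```bash
python3 -c "
from cell import robot
print(robot.hand_in())"
```

```text
the job is handed in; nothing more can be done
None
```

I handed the job in with all five wafer rolls seated, each in its own flute, and the rake back on its rest; no verdict came back, and one early lowering pressed the tines down with about 18 N, probably on the ridges, though I can't rule out a roll.

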